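Square a ceramic base tile into the corner of a gluing jig

ROBOT

A 7-joint arm with a two-finger parallel gripper is mounted at the origin on the work surface. World frame = base frame: x ahead of the robot, y to its left, z up, the work surface at z = 0. Lengths are in mm, angles in rad, forces in N, time in s.
With the tool pointing down it reaches from about 425 to 825 mm from the base axis. Payload 3.6 kg.
Tool frame: the origin (TCP) lies on the front face of the gripper's body, between the roots of the fingers; the fingertips stand 84 mm ahead of it and the grasp point (between the pads) lies 65 mm ahead of it (finger_overhang is the distance from the TCP to the fingertips, in mm); z points along the fingers, y is the direction in which the jaws open and shut (so a half turn about z gives the same grasp; the last joint's range is limited). The gripper opens to 93 mm and grips with 3 to 60 N. Pads are 15 mm wide; open, the fingers measure 128 mm over their backs; the gripper's body (75 mm by 188 mm) begins 65 mm behind the grasp point.
Start: joints at [1.292, 0.615, -0.013, 1.423, 0.008, 1.103, -0.04], TCP at [161.958, -629.474, 302.74] pointing down, gripper open.
Joint ranges: [-3.12, 3.12], [-0.3, 2.06], [-1.34, 1.32], [0.26, 2.42], [-1.36, 4.5], [0.01, 1.98], [-2.84, 2.84]. Speed limits (rad/s): [2.79, 2.79, 3.14, 3.14, 3.14, 3.14, 3.14].

INTERFACE

Orientations are given as a unit quaternion [w, x, y, z].
In Python, from bench import * gives the robot as it stands.
- The arm moves only by the tool arm_command, never from a script. Its arguments are lists of equal length, an entry for each row: "delta_pos": the shift along the world's x, y, z in cm, a list of three; "spin": the turn about the world's z in degrees; "grip": the gripper's target within -1 to 1 (fully open at 1, half-way at 0, shut at -1). In form: {"delta_pos": [[x, y, z], ...], "spin": [spin, ...], "grip": [grip, ...]}. A call has 1 to 12 rows; each row shifts and turns the commanded pose from where the row before left it; what a row does not reach is not made up. A row lasts 1/10 s, in which the tool goes at most 50 mm and 8.59 degrees, less where a joint would pass 70% of its speed; a pose out of reach is approached as far as the arm can. A call with a gripper value outside its range is refused whole. The fingers move at their own pace and stop on an object; "force" is the grip in N (left out, the last holds). Time passes only in rows, so rows that do not move let the fingers close. It gives the time, the measured TCP pose, the force and the opening at its end, in the units of the state.
- read_state(): the state, without advancing time (a new reading comes with each control period).
- get_image(name): name is "scene" or "top" or "wrist"; returns a dict with "image" (400x640x3 uint8, blue, green, red), "fx", "fy", "cx", "cy" (pixels), "rvec" (rotation vector, rad) and "tvec" (3), from world to camera coordinates, as OpenCV has them. Camera axes: x right, y down, z forward; pixel columns grow to the right and rows downward; lengths in mm; the calibration is good to about 2 mm. The wrist camera is an equidistant fisheye: a pixel r from the principal point sees the ray r / f radians off the axis. A picture is of the moment at which its call begins. There is no depth.
- finish_job(): hands the job in, once; it reports no verdict.
The state is a dict: "t": time; "joint_pos": joint angles; "joint_vel": joint speeds; "tau": joint torques, N m; "eef_pos": TCP position; "tool_rot": TCP orientation; "force": force on the tool from outside, world axes, zero at the start; "moment": the same for the moment, N m; "gripper_width": opening from 0.0 (shut) to 1.0 (fully open).
Only numpy, scipy, OpenCV 4.12 (cv2) and the standard library are available. Lean on these libraries where they do the work, as an engineer would, in place of code of your own. Each camera call takes 0.05 s, during which the arm holds its last target.

TASK

The white tile has to sit square in the corner of the gluing jig. Take the wooden pusher from the tray and with it nudge the tile first flat against the long fence, then along that fence against the end stop, pressing it lightly home for about half a second each time until it touches both along their whole length. The tile is brittle: push gently, never hard, and do not touch it with the fingers; then stand the pusher upright back in the tray and leave everything else as it is.

Things in the scene. Friction and masses are not known exactly. Their poses are not given: they have to be found in the camera images.
- jig: wooden jig board 240 x 280 x 12 mm, fixed to the bench; origin at the centre of its underside, its top 12 mm higher. Its +x axis points to the long fence, its +y axis to the end stop. The two aluminium rails on it stand 14 mm above the board's top and meet in a square inner corner. The tile is home with its centre 40 mm from the long fence's face and 55 mm from the end stop's face: at x +55, y +55 mm in the jig's axes
- long_fence: aluminium rail on the jig's far edge, 280 mm long along the jig's y, 20 mm thick, fixed; origin on the board's top, at the middle of its inner face, which looks to the jig's -x (jig x = +95 mm); axes as the jig's
- end_stop: aluminium rail at the jig's left end, 100 mm long along the jig's x, 20 mm thick, fixed; origin on the board's top, at the middle of its inner face, which looks to the jig's -y (jig y = +110 mm); axes as the jig's
- corner (a point): the inner corner where the faces of long fence and end stop meet, at the height of the board's top
- tile: white glazed ceramic tile, 80 mm (its x) by 110 mm (its y) by 8 mm thick, about 0.17 kg, lying loose on the board; origin at the centre of its underside. It starts up to about 20 degrees askew, 15 to 75 mm off each rail; its axes match the jig's when it is home. Sliding it on the board takes about 0.4 to 1 N
- pusher: hand pusher standing loose upright in the tray, 86 mm tall, 0.12 kg. Origin on the handle's axis at the underside, z up. Below, a round rubber foot, 32 mm across, 14 mm thick; its rim pushes the tile. The foot is set off-centre, 7 mm off the handle's axis in a direction that differs each time and is not measured (rim 9 to 23 mm from the axis): contact must be felt. It does not turn in use
- pusher_grip (a point): middle of the pusher's square wooden handle, 55 mm above the pusher's underside, on its axis. The handle is 24 x 24 mm, from 24 to 86 mm above the underside; x and y are square to its faces
- tray: shallow dark steel tray, outside 200 mm (its x) by 110 mm (its y), 14 mm tall, walls and floor 5 mm thick, fixed; origin at the centre of its underside. The pusher stands in one half and the glue jar in the other, 90 mm apart along the tray's x
- glue_jar: small amber jar with a steel lid, 34 mm across, 48 mm tall, standing loose in the tray beside the pusher; origin at its underside; leave it alone
- weight: small loose brass weight with a knob, 32 mm across, 28 mm tall, standing on the jig board near its near left corner; origin at its underside; leave it alone
- paint_bottle: loose yellow plastic bottle, 56 mm across, 120 mm tall, beyond the jig; origin at its underside; leave it alone
- hammer: loose hammer lying beyond the tray; leave it alone
- screwdriver: loose screwdriver lying to the left of the jig; leave it alone
- figure_head: loose carved wooden head, 68 mm wide, 115 mm tall, beyond the jig; origin at its underside; leave it alone
- sandpaper_block: loose cork sanding block 70 x 110 x 28 mm, to the right of the tray; origin at its underside; leave it alone
Not all that is in view belongs to the job. Leave any orange look-alike of the pusher alone. Of the things that look like the tray, take the one that is farthest to the robot's right at the start.

How it is judged (in metres and radians):
On the way, in this order (a step that is already met when the one before it is completed fails the run):
1. the pusher is lifted out of the tray (z of pusher in the frame of tray above 0.02 m), for 0.1 s.
2. the tile lies flat against the long fence, pressed on it lightly (over 1 N) by the pusher (contact force between tile and long_fence above 1 N and angle between the x axis of tile and the x axis of jig, either way round below 0.03 rad and contact force between pusher and tile above 1 N), for 0.2 s.
3. the tile is pressed lightly on the end stop (over 1 N) by the pusher, still along the long fence (contact force between tile and end_stop above 1 N and angle between the x axis of tile and the x axis of jig, either way round below 0.04 rad and contact force between pusher and tile above 1 N), for 0.2 s.
At the end, for the whole second after the job is handed in: the tile lies at rest in the corner, its centre within 2 mm of home along both of the jig's axes and turned less than 0.02 rad from it; the pusher stands upright (within 0.08 rad), at rest on the tray's floor, within its walls (x of tile in the frame of jig between 0.053 and 0.057 m and y of tile in the frame of jig between 0.053 and 0.057 m and angle between the x axis of tile and the x axis of jig, either way round below 0.02 rad and linear speed of tile below 0.005 m/s and x of pusher in the frame of tray between -0.095 and 0.095 m and y of pusher in the frame of tray between -0.05 and 0.05 m and z of pusher in the frame of tray between 0.002 and 0.008 m and angle between pusher's own z axis and vertical below 0.08 rad and linear speed of pusher below 0.01 m/s); the robot touches nothing.
It fails at once if the tile is pressed against a rail with more than 12 N (contact force between tile and long_fence above 12 N or contact force between tile and end_stop above 12 N).
It fails at once if the pusher presses on the tile with more than 12 N (contact force between pusher and tile above 12 N).
It fails at once if the fingers or the arm touch the tile (contact force between any of the fingers, the arm and tile above 0.3 N).
It fails at once if the tile leaves the board: lifted over 10 mm or tipped over 0.2 rad (z of tile in the frame of jig above 0.022 m or angle between tile's own z axis and vertical above 0.2 rad).
It fails at once if a bystander is moved by more than 15 mm (distance of any of glue_jar, weight, paint_bottle, hammer, screwdriver, figure_head, sandpaper_block from where it was at the start of the episode above 0.015 m).
It also fails if it takes over 72 s, if anything falls off the work surface, if the arm or the gripper's body presses on something with over 40 N, if the wrist force passes 120 N, or if a joint passes its speed limit or range.

## Working session

There is one attempt and no reset: what is moved stays moved. The work goes in short steps, Python scripts to look and compute and a tool call to move; the robot and the scene stay as the last step left them, time stands still between calls to the robot, and variables do not carry over. Pictures are saved under pics/ and viewed, and the job is handed in when it is done.

Besides the shell and the picture viewer there is one more tool, called after ">>>" in YAML: its name, and indented under it one key for each argument. arm_command: Moves the arm, as the interface text tells. Its arguments: {"type":"object","properties":{"delta_pos":{"type":"array"},"spin":{"type":"array"},"grip":{"type":"array"},"force":{"type":"number"}},"required":["delta_pos","spin","grip"]}

```bash
ls; mkdir -p pics; cat > h.py <<'E'
from bench import *
import numpy as np, cv2
def save(name,fn):
    d=get_image(name); cv2.imwrite('pics/'+fn+'.png',d['image']); np.save('pics/'+fn+'.npy',d,allow_pickle=True); return d
def load(fn): return np.load('pics/'+fn+'.npy',allow_pickle=True).item()
def ray(d,u,v,fish=False):
    R,_=cv2.Rodrigues(np.array(d['rvec'],float)); t=np.array(d['tvec'],float).ravel()
    x=(u-d['cx'])/d['fx']; y=(v-d['cy'])/d['fy']
    if fish:
        r=np.hypot(x,y); k=np.sin(r)/r if r>1e-9 else 1
        c=np.array([x*k,y*k,np.cos(r)])
    else: c=np.array([x,y,1.])
    return -R.T@t, R.T@c/np.linalg.norm(c)
def onz(d,u,v,z,fish=False):
    o,r=ray(d,u,v,fish); return o+r*(z-o[2])/r[2]
def tri(*rs):
    A=0;b=0
    for o,r in rs:
        P=np.eye(3)-np.outer(r,r); A=A+P; b=b+P@o
    p=np.linalg.solve(A,b); return p,[np.linalg.norm((np.eye(3)-np.outer(r,r))@(p-o)) for o,r in rs]
def proj(d,p,fish=False):
    R,_=cv2.Rodrigues(np.array(d['rvec'],float)); c=R@np.array(p,float)+np.array(d['tvec'],float).ravel()
    if fish:
        th=np.arctan2(np.hypot(c[0],c[1]),c[2]); q=c[:2]/np.hypot(c[0],c[1])*th
    else: q=c[:2]/c[2]
    return d['cx']+d['fx']*q[0], d['cy']+d['fy']*q[1]
E
python3 - <<'E'
from h import *
for n in('scene','top','wrist'):
    d=save(n,n+'0'); print(n,d['fx'],ray(d,d['cx'],d['cy']))
s=read_state(); print(s)
E
```

```text
pics
scene 505.01444038918504 (array([1282.60249444, -440.21760814, 1105.81694821]), array([-0.53785102,  0.29125873, -0.79112871]))
top 469.93147684994716 (array([ 303.2283498 ,  -33.65374993, 1573.31672747]), array([ 0.16206308, -0.01086942, -0.98672053]))
wrist 309.70691628693146 (array([ 240.88650281, -609.11357122,  383.68931247]), array([-0.2838966 , -0.07113372, -0.95621269]))
{'t': 0.15, 'joint_pos': array([ 1.29249677,  0.61567264, -0.01260646,  1.42450113,  0.00811463,
        1.10338036, -0.0404281 ]), 'joint_vel': array([ 0.00047206, -0.00240947,  0.00114551, -0.00535177,  0.00190429,
        0.00029083,  0.00164127]), 'tau': array([ 6.51595401e-04, -4.59344923e+01,  2.09210110e-01, -1.65942568e+01,
       -6.11129729e-02,  1.81061157e-02,  1.51788545e-04]), 'eef_pos': array([ 161.84771694, -629.08719209,  301.87285318]), 'tool_rot': array([-9.45657441e-04,  9.92082495e-01,  1.25584272e-01, -1.36972636e-04]), 'force': array([ 0.45980589, -0.11018972, -0.03581781]), 'moment': array([-0.03205109, -0.03832812, -0.0456667 ]), 'gripper_width': 1.0000849038301416}
```

View pics/scene0.png

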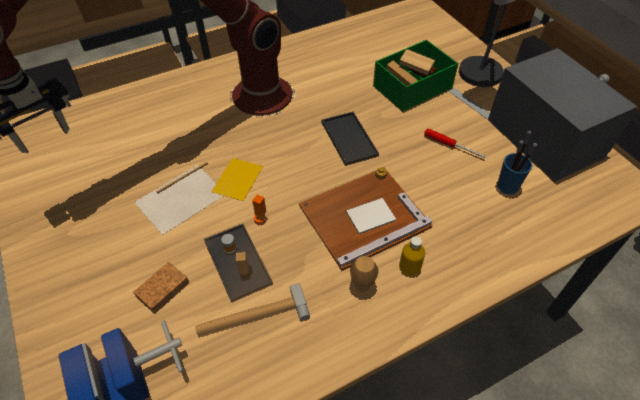

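View pics/top0.png

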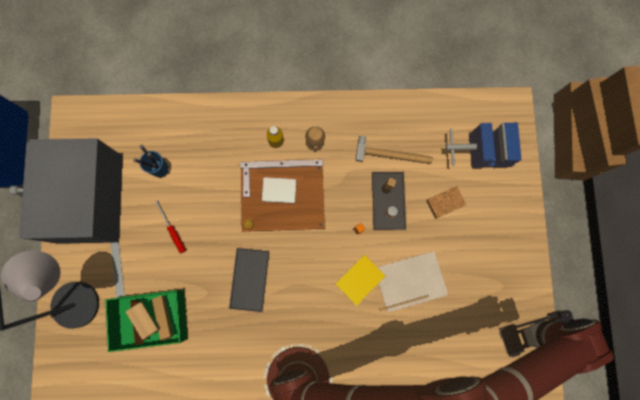

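View pics/wrist0.png

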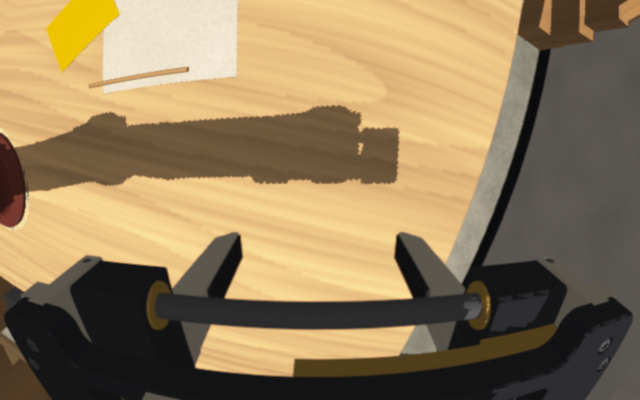

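Tray candidates are the dark tray at top (389,200), which holds the pusher and jar, and the empty dark plate at (249,280). The first is farther to the robot's right. Pusher candidates are the wooden one at (390,185) in that tray and the orange look-alike at (360,229), so the wooden one is meant. I'll confirm with an enlarged crop.

```bash
python3 - <<'E'
from h import *
def crop(fn,x0,y0,x1,y1,k): return cv2.resize(load(fn)['image'][y0:y1,x0:x1],None,fx=k,fy=k,interpolation=cv2.INTER_CUBIC)
a=crop('top0',350,160,450,240,4);b=crop('scene0',190,180,290,305,4)
c=np.zeros((500,800,3),np.uint8);c[:320,:400]=a;c[:500,400:]=b;cv2.imwrite('pics/c1.png',c)
a=crop('top0',230,150,330,240,4);b=crop('scene0',295,160,435,270,4)
c=np.zeros((440,960,3),np.uint8);c[:360,:400]=a;c[:440,400:960]=b;cv2.imwrite('pics/c2.png',cv2.resize(c,(800,367)))
E
```

```text
(no output)
```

View pics/c1.png

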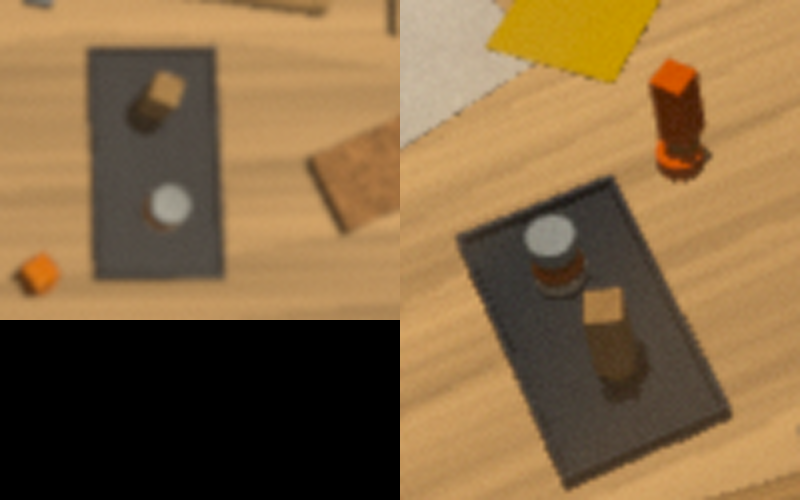

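View pics/c2.png

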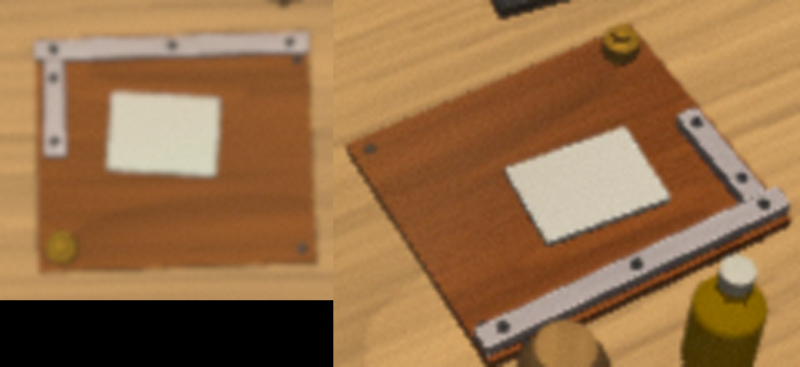

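The crop shows the brown wooden pusher next to the jar, inside the right-hand tray. The orange one stands outside it, so the choice holds. Now I'll measure.

```bash
cat > m1.py <<'E'
from h import *
def comp(fn,box,f):
    im=load(fn)['image']; x0,y0,x1,y1=box
    s=im[y0:y1,x0:x1]; k=4
    s=cv2.resize(s,None,fx=k,fy=k,interpolation=cv2.INTER_CUBIC)
    hsv=cv2.cvtColor(s,cv2.COLOR_BGR2HSV); m=f(s.astype(int),hsv.astype(int)).astype(np.uint8)*255
    n,l,st,c=cv2.connectedComponentsWithStats(m); i=1+np.argmax(st[1:,4])
    m=(l==i).astype(np.uint8)
    to=lambda p:(np.array(p)+.5)/k-.5+[x0,y0]
    cnt=max(cv2.findContours(m,cv2.RETR_EXTERNAL,cv2.CHAIN_APPROX_NONE)[0],key=cv2.contourArea)
    r=cv2.minAreaRect(cnt)
    ap=cv2.approxPolyDP(cv2.convexHull(cnt),0.04*cv2.arcLength(cnt,True),True)[:,0]
    return to(c[i]),st[i,4]/k/k,to(ap),r[2]
E
python3 - <<'E'
from m1 import *
T=load('top0');S=load('scene0')
hb=lambda b,h:(h[...,2]>125)&(h[...,1]>80)
a=comp('top0',(376,173,402,200),hb); b=comp('scene0',(228,243,258,280),hb)
print(a);print(b); print('handle',tri(ray(T,*a[0]),ray(S,*b[0])))
print([onz(T,*p,91)[:2].round(1) for p in a[2]],[onz(S,*p,91)[:2].round(1) for p in b[2]])
# tile
tl=lambda b,h:(h[...,2]>165)&(h[...,1]<70)
a=comp('top0',(253,172,300,208),tl); b=comp('scene0',(335,190,405,240),tl)
print(a);print(b); print('tile',tri(ray(T,*a[0]),ray(S,*b[0])))
print('tile top',[onz(T,*p,20)[:2].round(1) for p in a[2]]);print([onz(S,*p,20)[:2].round(1) for p in b[2]])
# jar lid
jl=lambda b,h:(h[...,2]>100)&(h[...,1]<60)
a=comp('top0',(380,200,402,222),jl); b=comp('scene0',(215,228,245,250),jl)
print('jar',a[1],b[1],tri(ray(T,*a[0]),ray(S,*b[0])))
# tray
tr=lambda b,h:(h[...,2]<110)&(h[...,1]<80)
a=comp('top0',(365,165,412,236),tr)
print('tray',a,[onz(T,*p,14)[:2].round(1) for p in a[2]])
b=comp('scene0',(195,215,282,305),tr)
print('tray',b,[onz(S,*p,14)[:2].round(1) for p in b[2]])
# weight, board
b=comp('top0',(232,150,335,240),lambda b,h:(h[...,0]<14)&(h[...,1]>130)&(h[...,2]<170))
print('board',b,[onz(T,*p,12)[:2].round(1) for p in b[2]])
b=comp('top0',(232,150,335,240),lambda b,h:(h[...,1]<50)&(h[...,0]>-1)&((h[...,0]>120)|(h[...,0]<15)))
print('rails',b,[onz(T,*p,26)[:2].round(1) for p in b[2]])
E
```

```text
(array([391.41114824, 181.81849939]), np.float64(51.4375), array([[389.375, 177.875],
       [394.875, 179.625],
       [393.625, 185.875],
       [387.375, 183.625]]), 21.801410675048828)
(array([240.25280083, 256.03869295]), np.float64(75.3125), array([[244.625, 251.875],
       [244.375, 259.375],
       [235.875, 260.125],
       [236.375, 252.375]]), 90.0)
handle (array([ 617.05496588, -316.66607782,   86.05052713]), [np.float64(1.3227163570852718), np.float64(1.3227163570851717)])
[array([ 629.6, -308.6]), array([ 623.4, -326. ]), array([ 602.9, -320.9]), array([ 610.8, -301.1])] [array([ 613.8, -304.9]), array([ 632.9, -313.4]), array([ 625.5, -331.8]), array([ 605.8, -322.7])]
(array([278.65369698, 189.7720746 ]), np.float64(757.375), array([[263.125, 178.375],
       [294.625, 179.125],
       [294.125, 201.125],
       [262.375, 199.875]]), 3.0774552822113037)
(array([370.53063035, 214.59253764]), np.float64(942.4375), array([[381.875, 198.125],
       [394.875, 218.375],
       [358.625, 231.125],
       [346.625, 209.875]]), 70.01689147949219)
tile (array([613.11247083,  
[... 849 characters left out ...]
     [231.875, 296.375],
       [204.875, 239.125]]), 66.37062072753906) [array([ 477.3, -267.2]), array([ 657.4, -276.4]), array([ 666.5, -370.3]), array([ 477.6, -370.9])]
board (array([285.70848179, 199.73525441]), np.float64(3368.0625), array([[321.375, 166.375],
       [323.625, 227.375],
       [241.875, 221.625],
       [241.125, 168.625]]), 87.88758850097656) [array([692.3, -92.9]), array([482.8, -94.6]), array([508.4, 178.2]), array([690.4, 180.7])]
rails (array([271.03805359, 168.76852551]), np.float64(537.6875), array([[320.875, 160.125],
       [243.375, 195.125],
       [241.375, 162.625]]), 86.36705780029297) [array([710.6, -91.3]), array([595.8, 171.3]), array([707.8, 178. ])]
```

>>> arm_command:
  delta_pos:
    - [3.2, 2.2, 0]
    - [3.2, 2.2, 0]
    - [3.2, 2.2, 0]
    - [3.2, 2.2, 0]
    - [3.2, 2.2, 0]
    - [3.2, 2.2, 0]
    - [3.2, 2.2, 0]
    - [3.2, 2.2, 0]
    - [3.2, 2.2, 0]
    - [3.2, 2.2, 0]
    - [3.2, 2.2, 0]
    - [0, 0, 0]
  spin: [-3, -3, -3, -3, -3, -3, -3, -3, -3, -3, -3, -2]
  grip: [0.2, 0.2, 0.2, 0.2, 0.2, 0.2, 0.2, 0.2, 0.2, 0.2, 0.2, 0.2]
  force: 40

```text
t: 1.35
eef_pos: [520.3, -380.7, 301.7]
tool_rot: [-0.003, 0.985, -0.174, 0.001]
force: [-0.2, 0.8, 0.4]
gripper_width: 0.601
```

```bash
python3 - <<'E'
from h import *
print(read_state()); d=save('wrist','w1'); print(ray(d,d['cx'],d['cy']))
print(proj(d,(617,-317,91),True))
E
```

```text
{'t': 1.35, 'joint_pos': array([ 0.5282283 ,  0.60930787,  0.12594791,  1.44456961, -0.08859965,
        1.09326504, -1.24711395]), 'joint_vel': array([ 0.00731454, -0.0112422 ,  0.17163155,  0.0413458 , -0.01025864,
        0.00874137, -0.25530896]), 'tau': array([ 1.84230924e+00, -4.56349826e+01,  2.70070687e+00, -1.69047993e+01,
        1.26083116e-01, -1.17802983e-01, -3.78959149e-02]), 'eef_pos': array([ 520.25951417, -380.6901133 ,  301.74840742]), 'tool_rot': array([-0.00306015,  0.98482288, -0.17352985,  0.00138532]), 'force': array([-0.21022107,  0.80382488,  0.40607776]), 'moment': array([0.05818267, 0.06439556, 0.02639292]), 'gripper_width': 0.6007568684320022}
(array([ 596.60589778, -409.43504888,  383.83887195]), array([-0.27126291,  0.105227  , -0.95673597]))
(np.float64(223.05653002047532), np.float64(121.08009336682915))
```

View pics/w1.png

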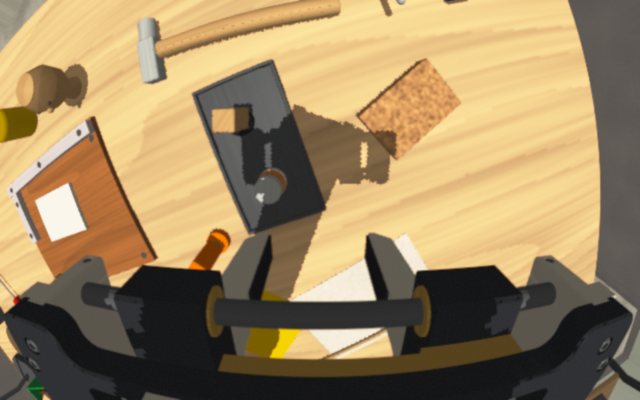

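>>> arm_command:
  delta_pos:
    - [2.5, 1.5, -2]
    - [2.5, 1.5, -2]
    - [2.5, 1.5, -2]
    - [2.2, 1.9, -2]
    - [0, 0, 0]
    - [0, 0, 0]
  spin: [0, 0, 0, 0, 0, 0]
  grip: [0.2, 0.2, 0.2, 0.2, 0.2, 0.2]

```text
t: 2.0
eef_pos: [609.9, -324.3, 222.0]
tool_rot: [0.0, 0.984, -0.179, -0.001]
force: [-0.5, -0.9, 1.3]
gripper_width: 0.6
```

```bash
python3 - <<'E'
from h import *
d=save('wrist','w2'); print(ray(d,d['cx'],d['cy']))
print(proj(d,(617,-317,91),True))
cv2.imwrite('pics/w2b.png',cv2.resize(d['image'][60:300,180:460],None,fx=2.8,fy=2.4))
E
```

```text
(array([ 686.48963882, -353.37548671,  303.74833319]), array([-0.27618803,  0.10232926, -0.95564057]))
(np.float64(304.49701885501383), np.float64(212.94171378286404))
```

View pics/w2.png

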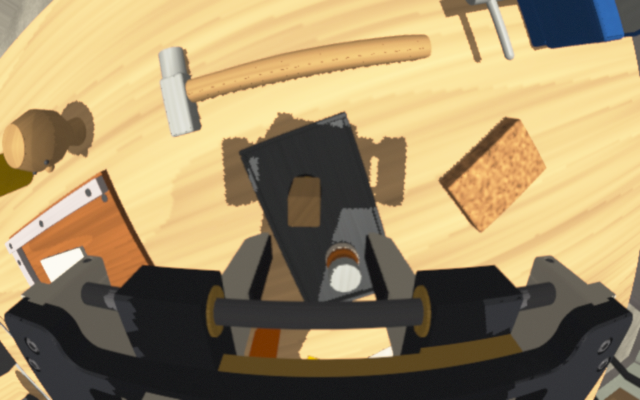

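```bash
python3 - <<'E'
from h import *
d=load('w2'); cv2.imwrite('pics/w2c.png',cv2.resize(d['image'][160:260,260:360],None,fx=6,fy=6,interpolation=cv2.INTER_CUBIC))
E
```

```text
(no output)
```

View pics/w2c.png

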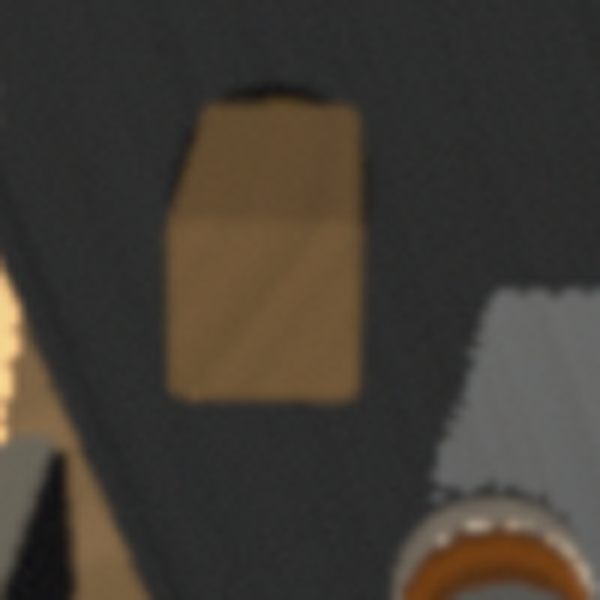

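```bash
python3 - <<'E'
from h import *
d=load('w2');f=lambda x,y:(260+x/6-.4,160+y/6-.4)
P=[onz(d,*f(*p),91,True) for p in [(167,218),(362,216),(360,402),(170,402)]]
print(np.round(P,1),np.mean(P,0))
for a,b in((0,1),(1,2),(2,3)): v=P[b]-P[a]; print(np.degrees(np.arctan2(v[1],v[0])),np.linalg.norm(v))
T=load('top0');S=load('scene0')
print(tri(ray(T,391.41,181.82),ray(S,240.25,256.04),ray(d,*f(265,310),True)))
E
```

```text
[[ 633.5 -310.2   91. ]
 [ 625.4 -332.2   91. ]
 [ 603.  -323.6   91. ]
 [ 611.2 -301.4   91. ]] [ 618.27501675 -316.85443235   91.        ]
-110.02382179081822 23.408505991056586
158.91917553216328 24.071047581826118
69.54312616678726 23.600140180756153
(array([ 617.01900434, -316.49573994,   86.28551287]), [np.float64(1.2025916181957892), np.float64(1.4676674720917051), np.float64(0.3384963872479599)])
```

>>> arm_command:
  delta_pos:
    - [0.4, 0.4, -1]
    - [0.4, 0.35, -2]
    - [0, 0, -2.5]
    - [0, 0, -2.0]
    - [0, 0, -1.5]
    - [0, 0, 0]
    - [0, 0, 0]
    - [0, 0, 0]
    - [0, 0, 0]
    - [0, 0, 0]
    - [0, 0, 0]
    - [0, 0, 0]
  spin: [0, 0, 0, 0, 0, 0, 0, 0, 0, 0, 0, 0]
  grip: [0.2, 0.2, 0.2, 0.2, 0.2, 0.2, -1, -1, -1, -1, -1, -1]
  force: 40

```text
t: 3.25
eef_pos: [619.3, -316.1, 133.4]
tool_rot: [0.0, 0.984, -0.178, 0.001]
force: [0.1, 0.1, 2.6]
gripper_width: 0.253
```

>>> arm_command:
  delta_pos:
    - [0, 0, 0]
    - [0, 0, 0.5]
    - [0, 0, 1]
    - [0, 0, 1]
    - [0, 0, 1]
    - [0, 0, 1]
    - [0, 0, 1.5]
    - [0, 0, 1.5]
    - [0, 0, 0]
    - [0, 0, 0]
  spin: [0, 0, 0, 0, 0, 0, 0, 0, 0, 0]
  grip: [-1, -1, -1, -1, -1, -1, -1, -1, -1, -1]

```text
t: 4.25
eef_pos: [619.0, -316.0, 208.4]
tool_rot: [0.0, 0.984, -0.179, 0.0]
force: [0.2, 0.0, -1.7]
gripper_width: 0.253
```

```bash
python3 - <<'E'
from h import *
s=read_state();print(s['force'],s['moment'],s['eef_pos'],s['gripper_width'])
d=save('wrist','w3'); d=save('scene','s3');cv2.imwrite('pics/s3c.png',cv2.resize(d['image'][120:320,180:440],None,fx=3,fy=3,interpolation=cv2.INTER_CUBIC))
E
```

```text
[ 0.18170766  0.03387543 -1.71742066] [ 0.0431209   0.02469355 -0.01556073] [ 619.04130655 -316.02980638  208.41524679] 0.2527371195109566
```

View pics/w3.png

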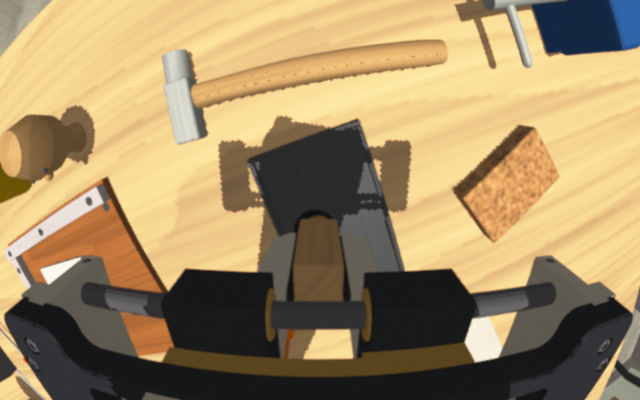

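View pics/s3c.png

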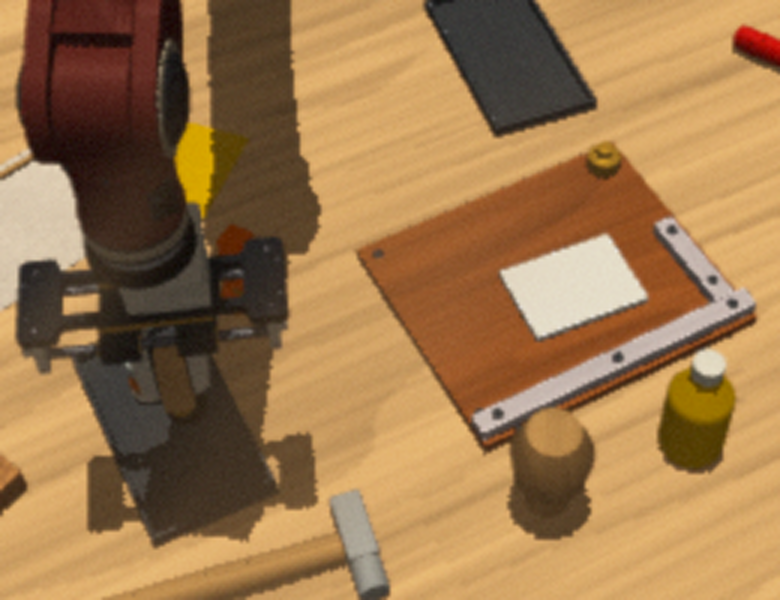

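Pusher is lifted: underside at about 80 mm, grip holds, and the foot shows under the handle at wrist (318,222). I'll move it over the near side of the jig.

>>> arm_command:
  delta_pos:
    - [-0.5, 2, 0.5]
    - [-0.8, 3.3, 0.5]
    - [-0.8, 3.3, 0.5]
    - [-0.8, 3.3, 0.5]
    - [-0.8, 3.3, 0]
    - [-0.8, 3.3, 0]
    - [-0.8, 3.3, 0]
    - [-0.8, 3.3, 0]
    - [-0.8, 3.3, 0]
    - [-0.8, 3.3, 0]
    - [-0.8, 3.3, 0]
    - [-0.4, 1.5, 0]
  spin: [0, 0, 0, 0, 0, 0, 0, 0, 0, 0, 0, 0]
  grip: [-1, -1, -1, -1, -1, -1, -1, -1, -1, -1, -1, -1]
  force: 60

```text
t: 5.55
eef_pos: [528.8, 53.0, 227.1]
tool_rot: [-0.001, 0.984, -0.176, -0.001]
force: [0.5, 1.4, -1.9]
gripper_width: 0.255
```

>>> arm_command:
  delta_pos:
    - [0, 0, 0]
    - [0, 0, 0]
    - [0, 0, 0]
  spin: [0, 0, 0]
  grip: [-1, -1, -1]

```text
t: 5.85
eef_pos: [530.5, 46.4, 227.7]
tool_rot: [0.001, 0.984, -0.18, 0.0]
force: [0.8, 0.0, -1.7]
gripper_width: 0.258
```

```bash
python3 - <<'E'
from h import *
s=read_state();print(s['force'],s['moment'],s['eef_pos'],s['gripper_width'],s['t'])
d=save('wrist','w4');d=save('top','t4');d=save('scene','s4')
E
```

```text
[ 0.77305347  0.01775728 -1.74652881] [ 0.03217334 -0.05139622  0.04815411] [530.47535175  46.36425285 227.6970031 ] 0.2581510179379037 5.85
```

View pics/w4.png

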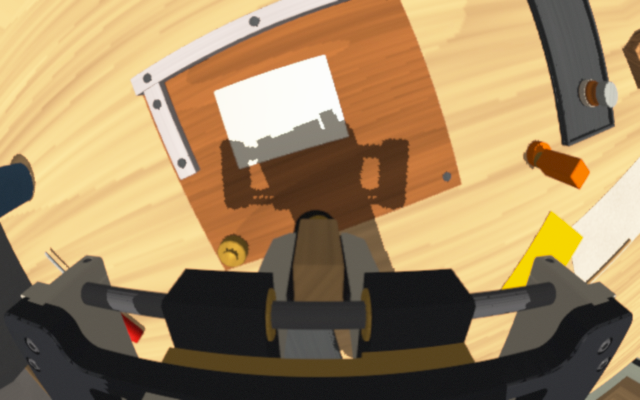

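View pics/s4.png

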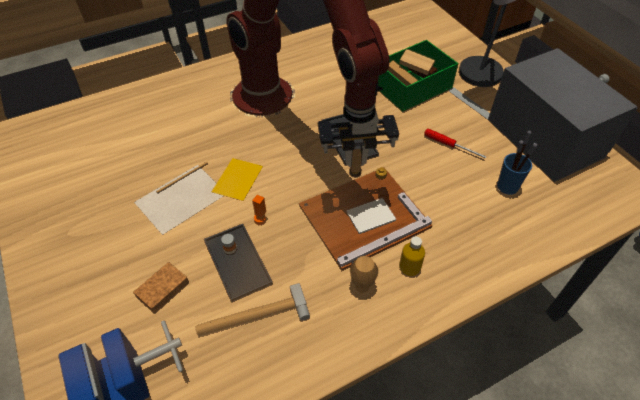

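```bash
python3 - <<'E'
from h import *
d=load('w4'); cv2.imwrite('pics/w4c.png',cv2.resize(d['image'][0:200,120:386],None,fx=3,fy=3,interpolation=cv2.INTER_CUBIC))
print(onz(d,233,250,30,True))
E
```

```text
[504.53267813 149.53953752  30.        ]
```

View pics/w4c.png

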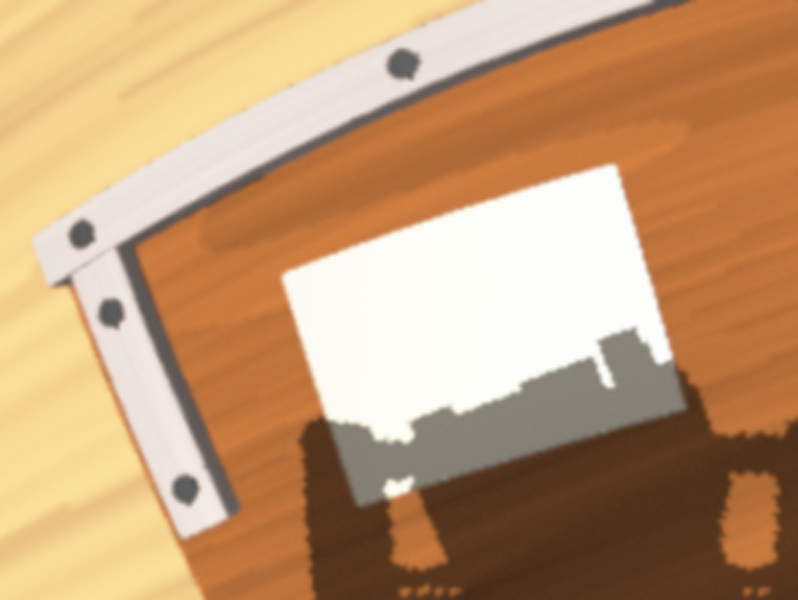

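```bash
python3 - <<'E'
from h import *
d=load('w4');g=lambda p,z:onz(d,120+p[0]/3-.33,p[1]/3-.33,z,True)[:2]
C=g((137,245),12);A=g((268,176),12);B=g((690,3),12);E=g((240,510),12)
print('corner',C,A,B,E)
for v in(A-C,B-C): print('fence yaw',np.degrees(np.arctan2(v[0],-v[1])))
v=C-E; print('stop yaw',np.degrees(np.arctan2(v[1],v[0])),np.linalg.norm(v))
T=[g(p,20) for p in[(283,273),(615,165),(686,408),(360,506)]]
print(np.round(T,1),np.mean(T,0))
for a,b in((0,1),(3,2)): v=T[b]-T[a]; print(np.degrees(np.arctan2(v[0],-v[1])),np.linalg.norm(v))
for a,b in((3,0),(2,1)): v=T[b]-T[a]; print(np.degrees(np.arctan2(v[1],v[0])),np.linalg.norm(v))
# top/scene check of corner: reproject
for n in('top0','scene0'): print(n,proj(load(n),(*C,12)))
E
```

```text
corner [692.66368948 150.78356942] [692.33067269  98.21079097] [694.24359586 -49.09901034] [592.56744271 152.39048038]
fence yaw -0.36292928965611254
fence yaw 0.45286629193826056
stop yaw -0.9197278715289959 100.10914433811641
[[ 6.582e+02  1.030e+02]
 [ 6.491e+02 -6.100e+00]
 [ 5.700e+02  1.000e-01]
 [ 5.784e+02  1.090e+02]] [613.90446466  51.521157  ]
-4.746817557284639 109.43405838017945
-4.41317158265913 109.17161286243905
-4.301006529818685 79.99369984549028
-4.488253420041307 79.35635961519287
top0 (np.float64(249.92017917965242), np.float64(167.79723672486662))
scene0 (np.float64(417.5910396832278), np.float64(222.24943780617525))
```

```bash
python3 - <<'E'
from h import *
d=load('w4'); cv2.imwrite('pics/w4d.png',cv2.resize(d['image'][190:310,250:390],None,fx=5,fy=5,interpolation=cv2.INTER_CUBIC))
tc=np.array([530.5,46.4])
for p in[(316,211),(297,222),(338,222)]:
    print(onz(d,*p,113,True)[:2]-tc)
print(proj(d,(*tc,227.7-65-62+86),True),proj(d,(*tc,113),True))
E
```

```text
[11.26172257 -3.50003335]
[ 8.41428246 11.49933115]
[ -1.56473835 -14.69129961]
(np.float64(316.9393283643087), np.float64(286.71438178749145)) (np.float64(317.10420704477195), np.float64(227.13084163616674))
```

View pics/w4d.png

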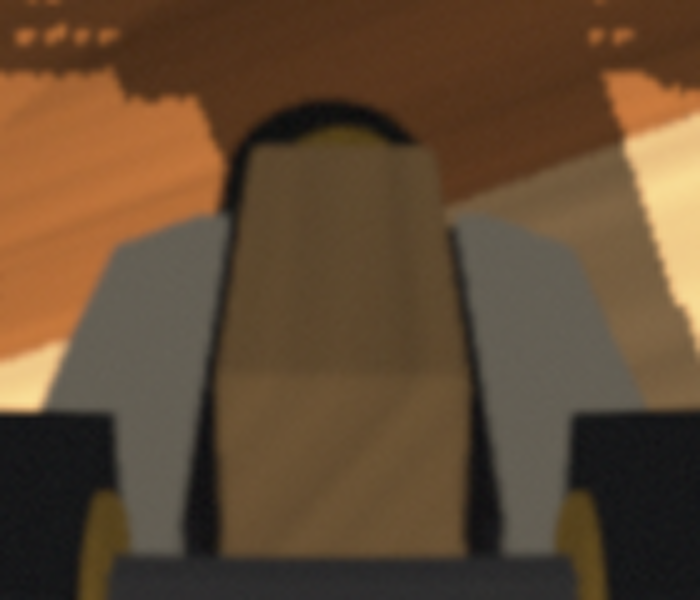

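Tile centre is about (614,51.5), turned about −4.5°. Fence face is at x≈692.5, end stop at y≈151.5, and jig yaw is about 0. Descending behind the tile.

>>> arm_command:
  delta_pos:
    - [0, 0, -1.5]
    - [0, 0, -2]
    - [0, 0, -2]
    - [0, 0, -1.5]
    - [0, 0, -1]
    - [0, 0, -0.45]
    - [0, 0, 0]
    - [0, 0, 0]
  spin: [0, 0, 0, 0, 0, 0, 0, 0]
  grip: [-1, -1, -1, -1, -1, -1, -1, -1]

```text
t: 6.8
eef_pos: [530.5, 48.9, 143.8]
tool_rot: [-0.0, 0.984, -0.179, 0.001]
force: [-0.5, -0.3, -1.3]
gripper_width: 0.254
```

```bash
python3 - <<'E'
from h import *
s=read_state();print(s['force'],s['moment'],s['eef_pos'],s['gripper_width'],s['t'])
d=save('scene','s5');cv2.imwrite('pics/s5c.png',cv2.resize(d['image'][120:270,290:440],None,fx=4,fy=4,interpolation=cv2.INTER_CUBIC))
E
```

```text
[-0.52148321 -0.33772571 -1.27934767] [-0.00601741  0.03005319  0.00093111] [530.45746072  48.91164824 143.80752825] 0.25425194725168376 6.8
```

View pics/s5c.png

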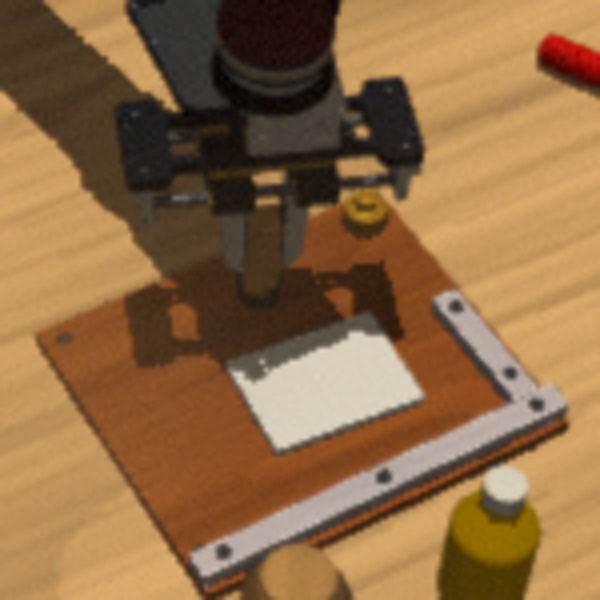

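>>> arm_command:
  delta_pos:
    - [0.5, -0.3, 0]
    - [0.5, -0.3, 0]
    - [0.5, 0, 0]
    - [0.5, 0, 0]
    - [0.3, 0, 0]
    - [0.2, 0, 0]
    - [0.2, 0, 0]
    - [0.2, 0, 0]
    - [0.2, 0, 0]
    - [0.2, 0, 0]
    - [0.2, 0, 0]
    - [0.2, 0, 0]
  spin: [0, 0, 0, 0, 0, 0, 0, 0, 0, 0, 0, 0]
  grip: [-1, -1, -1, -1, -1, -1, -1, -1, -1, -1, -1, -1]

```text
t: 8.05
eef_pos: [566.4, 43.0, 143.1]
tool_rot: [0.0, 0.984, -0.179, -0.001]
force: [-1.0, 1.1, -0.5]
gripper_width: 0.255
```

```bash
python3 - <<'E'
from h import *
s=read_state();print(s['force'],s['moment'],s['eef_pos'],s['gripper_width'],s['t'])
d=save('wrist','w6');cv2.imwrite('pics/w6c.png',cv2.resize(d['image'][0:280,120:440],None,fx=2.4,fy=2.1,interpolation=cv2.INTER_CUBIC))
E
```

```text
[-0.97253103  1.07306021 -0.46297322] [-0.00543735  0.35222903 -0.06035342] [566.42156746  42.99101003 143.08902705] 0.2550342583269717 8.05
```

View pics/w6c.png

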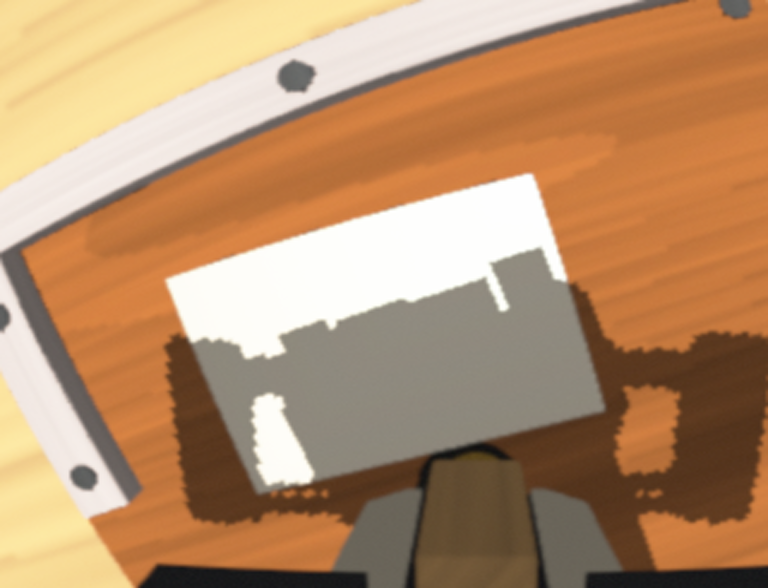

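```bash
python3 - <<'E'
from h import *
d=load('w6');f=lambda x,y,z:onz(d,120+x/2.4-.3,y/2.1-.3,z,True)[:2].round(1)
for p in [(478,444),(440,455),(420,480),(518,460)]: print('foot',f(*p,29),f(*p,26.5))
T=[f(*p,20) for p in[(166,281),(533,174),(603,410),(258,493)]];print(T,np.mean(T,0))
E
```

```text
foot [576.9  37.9] [576.1  38.2]
foot [577.2  49.3] [576.3  49.7]
foot [571.   57.9] [570.1  58.4]
foot [567.8  29.3] [566.8  29.5]
[array([659.1, 104.1]), array([651.2,  -5.9]), array([572.2,   0.8]), array([580.3, 109.6])] [615.7   52.15]
```

>>> arm_command:
  delta_pos:
    - [-0.3, 0, 0]
    - [0, 0.4, 0]
    - [0.2, 0, 0]
    - [0.2, 0, 0]
    - [0.2, 0, 0]
    - [0.2, 0, 0]
    - [0.2, 0, 0]
    - [0.2, 0, 0]
    - [0.2, 0, 0]
    - [0.2, 0, 0]
    - [0.2, 0, 0]
    - [0.2, 0, 0]
  spin: [0, 0, 0, 0, 0, 0, 0, 0, 0, 0, 0, 0]
  grip: [-1, -1, -1, -1, -1, -1, -1, -1, -1, -1, -1, -1]

```text
t: 9.3
eef_pos: [584.2, 47.0, 143.2]
tool_rot: [-0.0, 0.984, -0.179, 0.0]
force: [-1.2, -0.2, -2.2]
gripper_width: 0.255
```

```bash
cat > look.py <<'E'
from h import *
import sys
s=read_state();print(s['force'].round(2),s['moment'].round(3),s['eef_pos'].round(1),s['t'])
fn=sys.argv[1]
d=save('wrist',fn);cv2.imwrite('pics/'+fn+'c.png',cv2.resize(d['image'][0:280,120:440],None,fx=2.4,fy=2.1,interpolation=cv2.INTER_CUBIC))
E
python3 look.py w7
```

```text
[-1.2  -0.25 -2.19] [ 0.043  0.116 -0.043] [584.2  47.  143.2] 9.3
```

View pics/w7c.png

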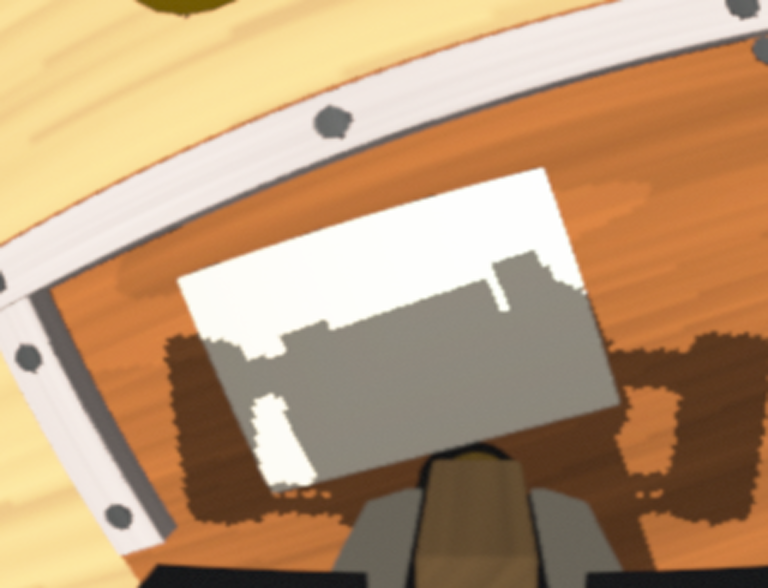

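>>> arm_command:
  delta_pos:
    - [0.15, 0, 0]
    - [0.15, 0, 0]
    - [0.15, 0, 0]
    - [0.15, 0, 0]
    - [0.15, 0, 0]
    - [0.15, 0, 0]
    - [0.1, 0, 0]
    - [0.1, 0, 0]
  spin: [0, 0, 0, 0, 0, 0, 0, 0]
  grip: [-1, -1, -1, -1, -1, -1, -1, -1]

```text
t: 10.15
eef_pos: [595.0, 47.0, 143.2]
tool_rot: [-0.0, 0.984, -0.179, -0.0]
force: [-0.7, 0.4, 0.0]
gripper_width: 0.253
```

```bash
python3 look.py w8
```

```text
[-0.72  0.37  0.01] [0.061 0.253 0.013] [595.   47.  143.2] 10.15
```

View pics/w8c.png

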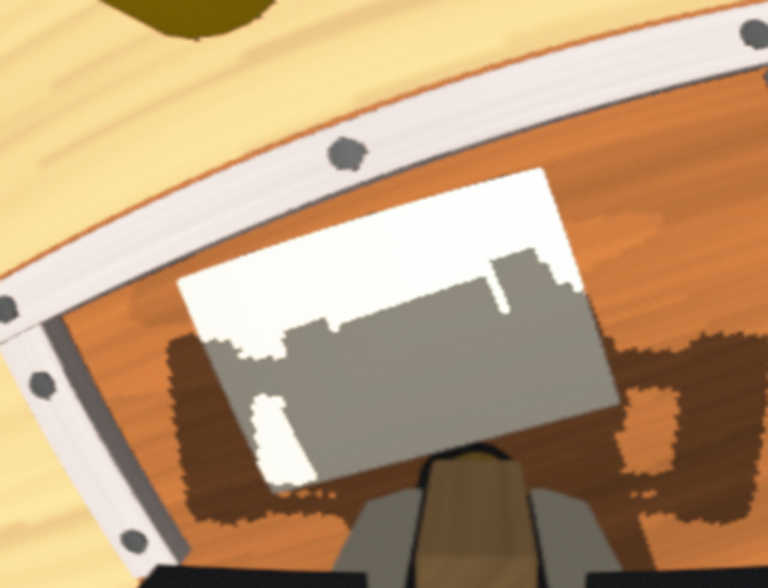

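>>> arm_command:
  delta_pos:
    - [0.1, 0, 0]
    - [0.1, 0, 0]
    - [0.1, 0, 0]
    - [0.1, 0, 0]
    - [0.1, 0, 0]
  spin: [0, 0, 0, 0, 0]
  grip: [-1, -1, -1, -1, -1]

```text
t: 10.7
eef_pos: [600.0, 47.0, 143.2]
tool_rot: [-0.0, 0.984, -0.179, 0.0]
force: [-0.8, 0.1, -0.6]
gripper_width: 0.254
```

```bash
python3 look.py w9
```

```text
[-0.76  0.05 -0.6 ] [0.012 0.272 0.024] [600.   47.  143.2] 10.7
```

View pics/w9c.png

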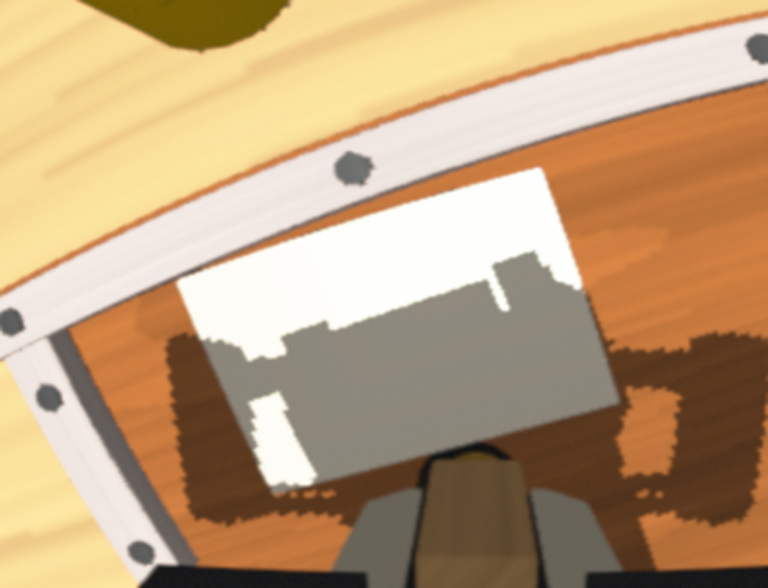

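>>> arm_command:
  delta_pos:
    - [0.05, 0, 0]
    - [0.05, 0, 0]
    - [0.05, 0, 0]
    - [0.05, 0, 0]
  spin: [0, 0, 0, 0]
  grip: [-1, -1, -1, -1]

```text
t: 11.15
eef_pos: [601.6, 47.0, 143.2]
tool_rot: [0.0, 0.984, -0.179, -0.001]
force: [-1.5, -0.3, -0.1]
gripper_width: 0.256
```

```bash
python3 look.py w10
```

```text
[-1.5  -0.35 -0.14] [-0.027  0.534  0.073] [601.6  47.  143.2] 11.15
```

>>> arm_command:
  delta_pos:
    - [0.05, 0, 0]
    - [0.05, 0, 0]
  spin: [0, 0]
  grip: [-1, -1]

```text
t: 11.4
eef_pos: [602.1, 46.8, 143.0]
tool_rot: [0.0, 0.984, -0.179, -0.001]
force: [-2.5, -0.8, -0.2]
gripper_width: 0.256
```

```bash
python3 look.py w11
```

```text
[-2.5  -0.82 -0.23] [-0.146  0.945  0.014] [602.1  46.8 143. ] 11.4
```

View pics/w11c.png

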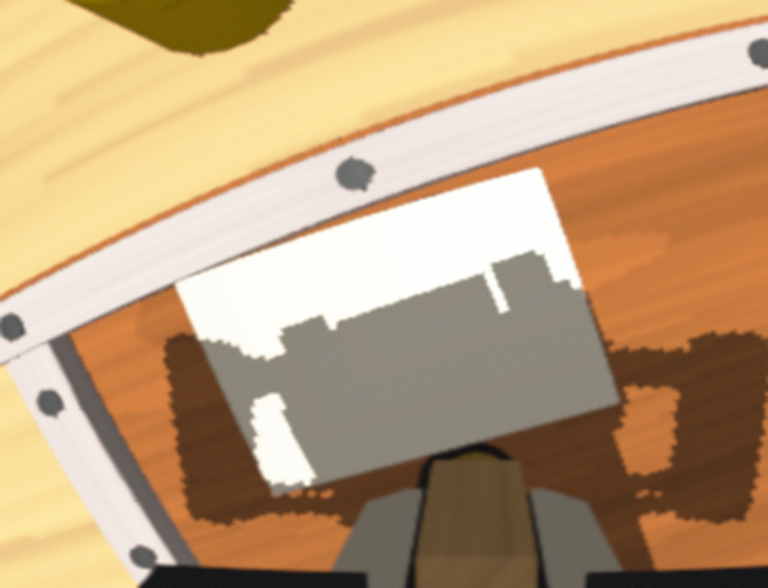

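>>> arm_command:
  delta_pos:
    - [0.05, 0, 0]
    - [0.05, 0, 0]
  spin: [0, 0]
  grip: [-1, -1]

```text
t: 11.65
eef_pos: [602.9, 46.4, 142.9]
tool_rot: [0.001, 0.984, -0.179, -0.001]
force: [-6.2, -1.7, 1.1]
gripper_width: 0.251
```

```bash
python3 look.py w12
```

```text
[-6.17 -1.7   1.13] [-0.343  1.399  0.016] [602.9  46.4 142.9] 11.65
```

>>> arm_command:
  delta_pos:
    - [0.05, 0, 0]
    - [0.05, 0, 0]
  spin: [0, 0]
  grip: [-1, -1]

```text
t: 11.9
eef_pos: [603.7, 46.0, 142.8]
tool_rot: [0.001, 0.984, -0.179, -0.002]
force: [-5.5, -2.2, 1.3]
gripper_width: 0.258
```

```bash
python3 look.py w13
```

```text
[-5.53 -2.21  1.32] [-0.51   1.508 -0.061] [603.7  46.  142.8] 11.9
```

View pics/w13c.png

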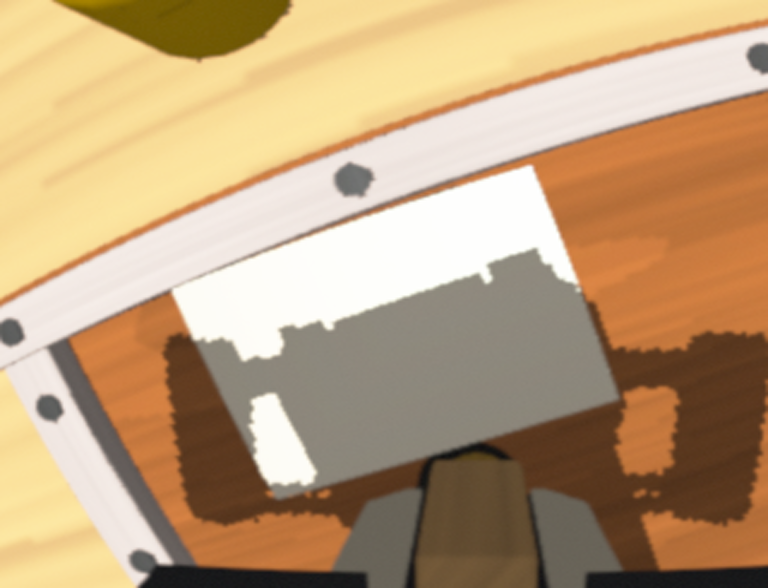

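>>> arm_command:
  delta_pos:
    - [0.0, -0.1, 0]
    - [0.03, -0.05, 0]
    - [0.03, -0.05, 0]
  spin: [0, 0, 0]
  grip: [-1, -1, -1]

```text
t: 12.25
eef_pos: [605.0, 45.1, 142.9]
tool_rot: [0.0, 0.984, -0.179, -0.001]
force: [-3.6, -0.6, -0.0]
gripper_width: 0.251
```

```bash
python3 look.py w14
```

```text
[-3.62 -0.57 -0.  ] [-0.095  1.282  0.017] [605.   45.1 142.9] 12.25
```

View pics/w14c.png

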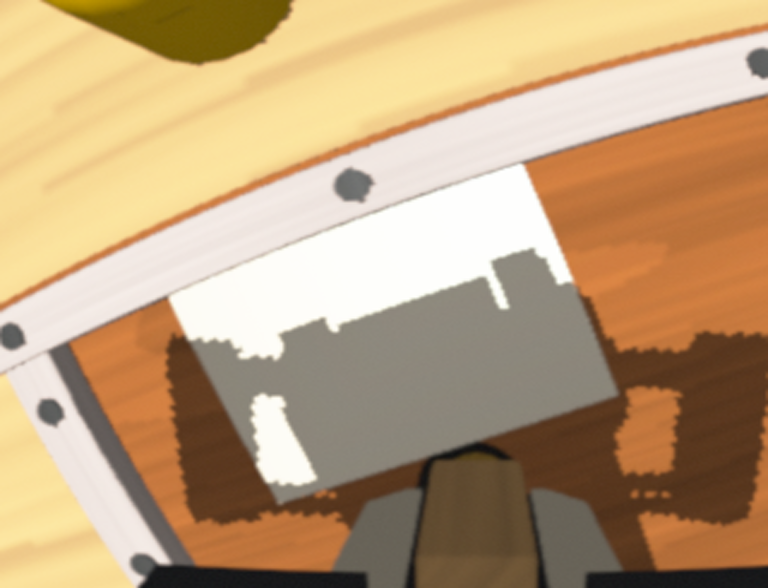

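Now nearly flush, with about 3.6 N. Pressing a bit more and holding.

>>> arm_command:
  delta_pos:
    - [0.03, -0.03, 0]
    - [0.03, 0, 0]
    - [0, 0, 0]
  spin: [0, 0, 0]
  grip: [-1, -1, -1]

```text
t: 12.6
eef_pos: [605.2, 45.1, 142.9]
tool_rot: [0.0, 0.984, -0.178, -0.001]
force: [-5.6, -1.0, -0.7]
gripper_width: 0.253
```

```bash
python3 look.py w15
```

```text
[-5.64 -0.99 -0.72] [-0.139  1.498  0.027] [605.2  45.1 142.9] 12.6
```

>>> arm_command:
  delta_pos:
    - [0, 0, 0]
    - [0, 0, 0]
    - [0, 0, 0]
  spin: [0, 0, 0]
  grip: [-1, -1, -1]

```text
t: 12.95
eef_pos: [605.2, 45.1, 142.9]
tool_rot: [0.0, 0.984, -0.178, -0.001]
force: [-6.5, -1.8, -0.4]
gripper_width: 0.254
```

```bash
python3 look.py w16
```

```text
[-6.5  -1.82 -0.43] [-0.175  1.543  0.056] [605.2  45.1 142.9] 12.95
```

View pics/w16c.png

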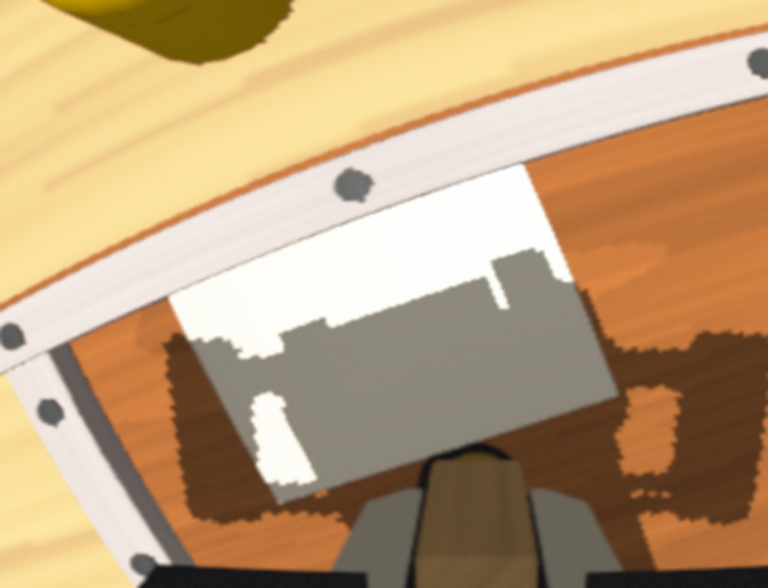

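```bash
python3 - <<'E'
from h import *
d=load('w16');f=lambda x,y,z:onz(d,120+x/2.4-.3,y/2.1-.3,z,True)[:2].round(1)
T=[f(*p,20) for p in[(169,297),(524,163),(618,395),(278,503)]];print(T,np.mean(T,0))
for a,b in((0,1),(3,2)): v=T[b]-T[a]; print(np.degrees(np.arctan2(v[0],-v[1])),np.linalg.norm(v))
for a,b in((3,0),(2,1)): v=T[b]-T[a]; print(np.degrees(np.arctan2(v[1],v[0])),np.linalg.norm(v))
F=[f(*p,26) for p in [(50,348),(766,92)]];v=F[1]-F[0];print(F,np.degrees(np.arctan2(v[0],-v[1])))
print('stop', f(68,343,12),f(190,560,12))
for p in [(478,444),(440,455),(420,480),(518,460)]: print('foot',f(*p,28))
E
```

```text
[array([692.4, 107.5]), array([693.9,  -2.6]), array([614.3,  -2.8]), array([613.3, 107.2])] [653.475  52.325]
0.7805481602835223 110.11021750954812
0.5208563745019587 110.00454536063498
0.21730279947552375 79.10056889808065
0.14395894207200252 79.60025125588488
[array([692.6, 150.6]), array([695.5, -74.6])] 0.7377823132172256
stop [692.3 152.5] [598.5 152.9]
foot [615.3  40.2]
foot [615.5  51.5]
foot [609.3  60.2]
foot [606.1  31.5]
```

>>> arm_command:
  delta_pos:
    - [-0.3, 0, 0]
    - [-1.0, 0, 0]
    - [-1.0, 0, 0]
    - [0, -2, 0]
    - [0, -2.5, 0]
    - [0, -2.5, 0]
    - [0, -2.5, 0]
    - [2, 0, 0]
    - [2, 0, 0]
    - [2, 0, 0]
    - [1.6, 0, 0]
    - [0, 0, 0]
  spin: [0, 0, 0, 0, 0, 0, 0, 0, 0, 0, 0, 0]
  grip: [-1, -1, -1, -1, -1, -1, -1, -1, -1, -1, -1, -1]

```text
t: 14.2
eef_pos: [661.5, -49.8, 143.9]
tool_rot: [-0.001, 0.984, -0.178, 0.003]
force: [-0.7, 0.2, -1.9]
gripper_width: 0.254
```

>>> arm_command:
  delta_pos:
    - [0, 0, 0]
    - [0, 0, 0]
  spin: [0, 0]
  grip: [-1, -1]

```text
t: 14.4
eef_pos: [658.2, -50.3, 143.3]
tool_rot: [0.0, 0.984, -0.179, -0.0]
force: [-0.3, 0.2, -0.2]
gripper_width: 0.255
```

```bash
python3 look.py w17; python3 -c "
from h import *
d=save('scene','s17');cv2.imwrite('pics/s17c.png',cv2.resize(d['image'][120:300,280:450],None,fx=3.3,fy=3.3,interpolation=cv2.INTER_CUBIC))
d=save('top','t17');cv2.imwrite('pics/t17c.png',cv2.resize(d['image'][120:240,220:350],None,fx=4,fy=4,interpolation=cv2.INTER_CUBIC))"
```

```text
[-0.32  0.22 -0.24] [ 0.033 -0.023 -0.004] [658.2 -50.3 143.3] 14.4
```

View pics/s17c.png

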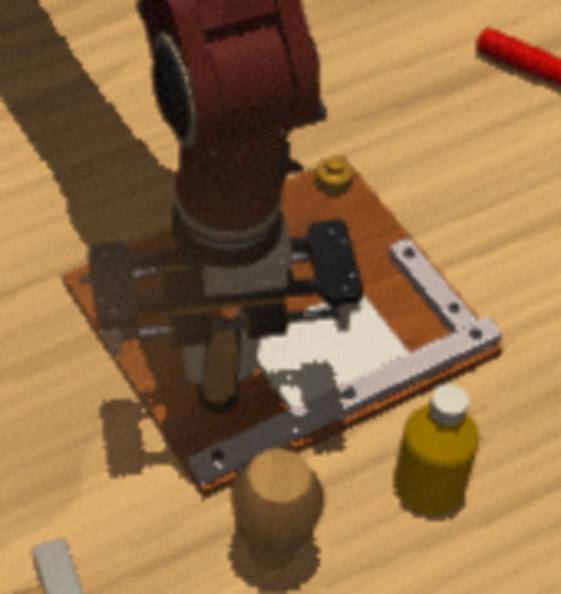

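View pics/w17.png

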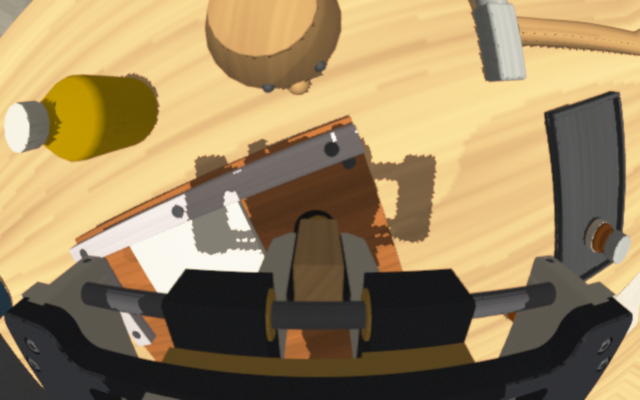

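>>> arm_command:
  delta_pos:
    - [0, 0.6, 0]
    - [0, 0.6, 0]
    - [0, 0.6, 0]
    - [0, 0.4, 0]
    - [0, 0.2, 0]
    - [0, 0.2, 0]
    - [0, 0.2, 0]
    - [0, 0.2, 0]
    - [0, 0.2, 0]
    - [0, 0.2, 0]
    - [0, 0.2, 0]
    - [0, 0.2, 0]
  spin: [0, 0, 0, 0, 0, 0, 0, 0, 0, 0, 0, 0]
  grip: [-1, -1, -1, -1, -1, -1, -1, -1, -1, -1, -1, -1]

```text
t: 15.75
eef_pos: [659.1, -12.3, 143.3]
tool_rot: [0.0, 0.984, -0.179, -0.0]
force: [-0.0, -2.0, -1.5]
gripper_width: 0.255
```

```bash
python3 look.py w18
```

```text
[-0.02 -1.96 -1.48] [-0.241  0.071 -0.023] [659.1 -12.3 143.3] 15.75
```

View pics/w18.png

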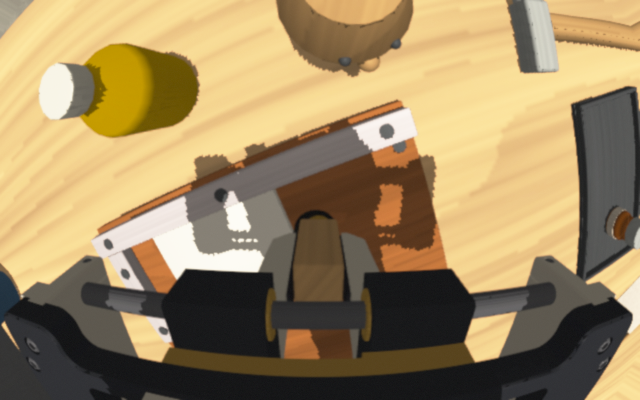

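```bash
python3 - <<'E'
from h import *
d=load('w18');cv2.imwrite('pics/w18d.png',cv2.resize(d['image'][130:290,80:360],None,fx=2.8,fy=2.8,interpolation=cv2.INTER_CUBIC))
E
```

```text
(no output)
```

View pics/w18d.png

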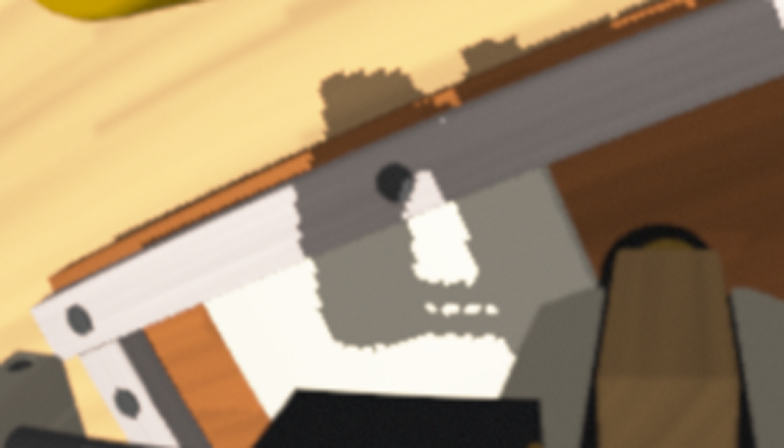

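```bash
python3 - <<'E'
from h import *
d=load('w18');f=lambda x,y,z:onz(d,80+x/2.8-.3,130+y/2.8-.3,z,True)[:2].round(1)
print('right far',f(545,168,20),f(592,270,20),'left far',f(206,308,20),f(262,405,20)); print('stop',f(148,330,12),f(205,440,12))
E
```

```text
right far [692.2   7.1] [663.    6.4] left far [689.7 118.3] [655.9 117.8]
stop [688.2 150.6] [647.  153.5]
```

>>> arm_command:
  delta_pos:
    - [0, 0.2, 0]
    - [0, 0.2, 0]
    - [0, 0.2, 0]
    - [0, 0.2, 0]
    - [0, 0.2, 0]
    - [0, 0.2, 0]
    - [0, 0.2, 0]
    - [0, 0.2, 0]
    - [0, 0.2, 0]
    - [0, 0.2, 0]
    - [0, 0.2, 0]
    - [0, 0.15, 0]
  spin: [0, 0, 0, 0, 0, 0, 0, 0, 0, 0, 0, 0]
  grip: [-1, -1, -1, -1, -1, -1, -1, -1, -1, -1, -1, -1]

```text
t: 17.0
eef_pos: [659.1, 11.6, 143.2]
tool_rot: [-0.0, 0.984, -0.178, -0.0]
force: [-0.2, -1.2, -0.5]
gripper_width: 0.255
```

```bash
python3 look.py w19; python3 - <<'E'
from h import *
d=load('w19');cv2.imwrite('pics/w19d.png',cv2.resize(d['image'][130:290,80:360],None,fx=2.8,fy=2.8,interpolation=cv2.INTER_CUBIC))
E
```

```text
[-0.16 -1.25 -0.49] [-0.262  0.135  0.053] [659.1  11.6 143.2] 17.0
```

View pics/w19d.png

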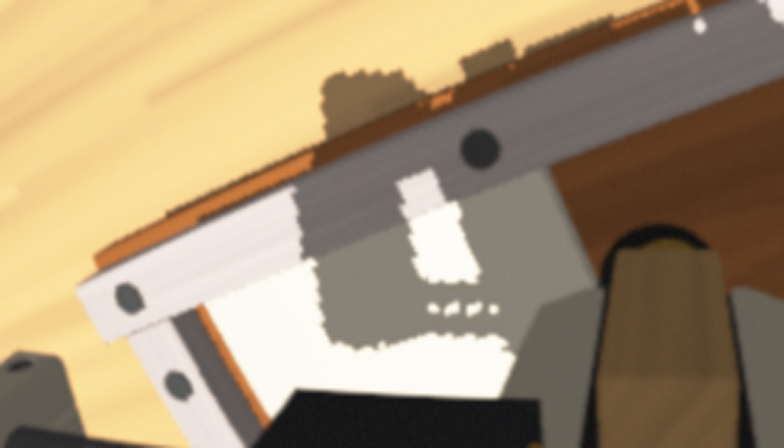

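>>> arm_command:
  delta_pos:
    - [0, 0.1, 0]
    - [0, 0.1, 0]
    - [0, 0.1, 0]
    - [0, 0.1, 0]
    - [0, 0.1, 0]
    - [0, 0.05, 0]
  spin: [0, 0, 0, 0, 0, 0]
  grip: [-1, -1, -1, -1, -1, -1]

```text
t: 17.65
eef_pos: [659.2, 16.9, 143.2]
tool_rot: [-0.0, 0.984, -0.178, 0.0]
force: [-0.1, -0.0, -1.4]
gripper_width: 0.255
```

>>> arm_command:
  delta_pos:
    - [0, 0.05, 0]
    - [0, 0.05, 0]
    - [0, 0.05, 0]
  spin: [0, 0, 0]
  grip: [-1, -1, -1]

```text
t: 17.95
eef_pos: [659.1, 18.2, 143.2]
tool_rot: [-0.0, 0.984, -0.179, 0.0]
force: [-0.4, -1.5, -1.1]
gripper_width: 0.259
```

```bash
python3 look.py w20; python3 - <<'E'
from h import *
d=load('w20');cv2.imwrite('pics/w20d.png',cv2.resize(d['image'][130:290,80:360],None,fx=2.8,fy=2.8,interpolation=cv2.INTER_CUBIC))
E
```

```text
[-0.37 -1.47 -1.12] [-0.221  0.101  0.012] [659.1  18.2 143.2] 17.95
```

View pics/w20d.png

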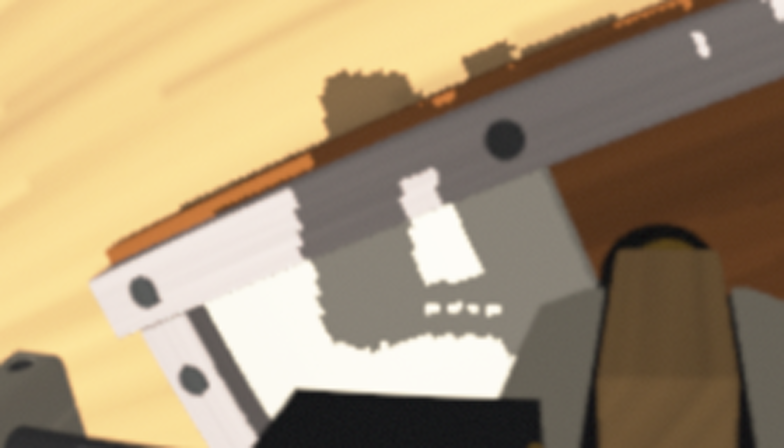

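>>> arm_command:
  delta_pos:
    - [0, 0.05, 0]
    - [0, 0.05, 0]
    - [0, 0.05, 0]
  spin: [0, 0, 0]
  grip: [-1, -1, -1]

```text
t: 18.3
eef_pos: [659.1, 19.7, 143.2]
tool_rot: [-0.0, 0.984, -0.179, -0.0]
force: [-0.6, -0.8, -1.6]
gripper_width: 0.258
```

>>> arm_command:
  delta_pos:
    - [0, 0.05, 0]
    - [0, 0.05, 0]
  spin: [0, 0]
  grip: [-1, -1]

```text
t: 18.5
eef_pos: [659.1, 20.8, 143.2]
tool_rot: [-0.0, 0.984, -0.179, -0.0]
force: [-2.1, -0.4, -1.2]
gripper_width: 0.255
```

>>> arm_command:
  delta_pos:
    - [0, 0.05, 0]
    - [0, 0.04, 0]
  spin: [0, 0]
  grip: [-1, -1]

```text
t: 18.7
eef_pos: [659.1, 21.7, 143.2]
tool_rot: [-0.0, 0.984, -0.179, -0.0]
force: [0.7, -2.1, -1.3]
gripper_width: 0.258
```

```bash
python3 look.py w21; python3 - <<'E'
from h import *
d=load('w21');cv2.imwrite('pics/w21d.png',cv2.resize(d['image'][130:290,80:360],None,fx=2.8,fy=2.8,interpolation=cv2.INTER_CUBIC))
E
```

```text
[ 0.7  -2.06 -1.35] [-0.23   0.169  0.013] [659.1  21.7 143.2] 18.7
```

View pics/w21d.png

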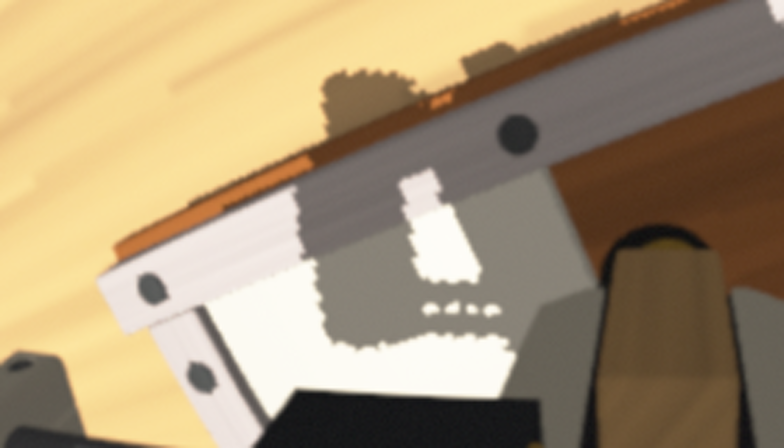

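>>> arm_command:
  delta_pos:
    - [0, 0.04, 0]
    - [0, 0.04, 0]
  spin: [0, 0]
  grip: [-1, -1]

```text
t: 18.95
eef_pos: [659.1, 22.0, 143.3]
tool_rot: [0.0, 0.984, -0.179, 0.0]
force: [-0.8, -1.1, -2.3]
gripper_width: 0.254
```

```bash
python3 look.py w22
```

```text
[-0.81 -1.11 -2.26] [-0.464  0.167  0.093] [659.1  22.  143.3] 18.95
```

>>> arm_command:
  delta_pos:
    - [0, 0.04, 0]
    - [0, 0.04, 0]
  spin: [0, 0]
  grip: [-1, -1]

```text
t: 19.2
eef_pos: [659.2, 22.2, 143.3]
tool_rot: [0.001, 0.984, -0.179, 0.0]
force: [-0.9, -3.2, -1.1]
gripper_width: 0.255
```

```bash
python3 look.py w23; python3 - <<'E'
from h import *
d=load('w23');cv2.imwrite('pics/w23d.png',cv2.resize(d['image'][130:290,80:360],None,fx=2.8,fy=2.8,interpolation=cv2.INTER_CUBIC))
E
```

```text
[-0.92 -3.16 -1.14] [-0.899  0.142  0.029] [659.2  22.2 143.3] 19.2
```

View pics/w23d.png

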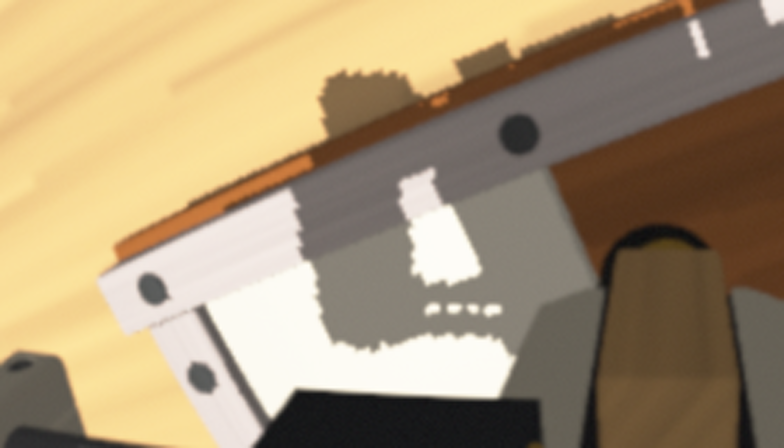

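>>> arm_command:
  delta_pos:
    - [0, 0.04, 0]
    - [0, 0.03, 0]
    - [0, 0, 0]
  spin: [0, 0, 0]
  grip: [-1, -1, -1]

```text
t: 19.55
eef_pos: [659.1, 22.4, 143.3]
tool_rot: [0.001, 0.984, -0.179, 0.0]
force: [-1.2, -6.0, -1.1]
gripper_width: 0.254
```

```bash
python3 look.py w24
```

```text
[-1.22 -6.04 -1.1 ] [-1.353  0.229  0.03 ] [659.1  22.4 143.3] 19.55
```

>>> arm_command:
  delta_pos:
    - [0, 0, 0]
    - [0, 0, 0]
    - [0, 0, 0]
    - [0, 0, 0]
  spin: [0, 0, 0, 0]
  grip: [-1, -1, -1, -1]

```text
t: 20.0
eef_pos: [659.1, 22.4, 143.3]
tool_rot: [0.001, 0.984, -0.179, 0.0]
force: [-1.0, -4.8, -1.1]
gripper_width: 0.256
```

```bash
python3 look.py w25
```

```text
[-0.99 -4.81 -1.09] [-1.372  0.22   0.075] [659.1  22.4 143.3] 20.0
```

>>> arm_command:
  delta_pos:
    - [0, -0.3, 0]
    - [0, -1, 0]
    - [0, -1.5, 0]
    - [0, -1.5, 1]
    - [-1, 0, 2]
    - [-2, 0, 2.5]
    - [-2.5, 1, 1.5]
    - [-2.5, 2, 0]
    - [-2.5, 2, 0]
    - [-1, 2, 0]
    - [0, 0, 0]
    - [0, 0, 0]
  spin: [0, 0, 0, 0, 0, 0, 0, 0, 0, 0, 0, 0]
  grip: [-1, -1, -1, -1, -1, -1, -1, -1, -1, -1, -1, -1]

```text
t: 21.25
eef_pos: [545.0, 50.1, 214.2]
tool_rot: [-0.0, 0.984, -0.179, 0.001]
force: [1.4, 0.2, -0.7]
gripper_width: 0.255
```

```bash
python3 look.py w26;  python3 - <<'E'
from h import *
d=load('w26');cv2.imwrite('pics/w26d.png',cv2.resize(d['image'][20:240,80:370],None,fx=2.7,fy=2.7,interpolation=cv2.INTER_CUBIC))
E
```

```text
[ 1.43  0.15 -0.72] [-0.003 -0.019 -0.004] [545.   50.1 214.2] 21.25
```

View pics/w26d.png

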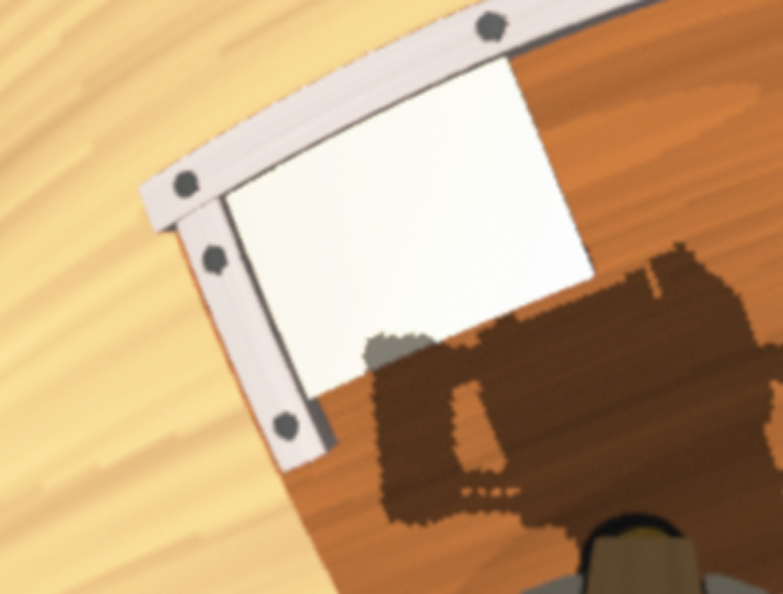

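```bash
python3 - <<'E'
from h import *
d=load('w26');f=lambda x,y,z:onz(d,80+x/2.7-.3,20+y/2.7-.3,z,True)[:2].round(1)
T=[f(*p,20) for p in[(228,195),(508,57),(594,274),(311,400)]];print(T,np.mean(T,0))
for a,b in((0,1),(3,2)): v=T[b]-T[a]; print(np.degrees(np.arctan2(v[0],-v[1])),np.linalg.norm(v))
for a,b in((3,0),(2,1)): v=T[b]-T[a]; print(np.degrees(np.arctan2(v[1],v[0])),np.linalg.norm(v))
F=[f(*p,26) for p in [(219,197),(655,0)]];v=F[1]-F[0];print(F,np.degrees(np.arctan2(v[0],-v[1])))
E=[f(*p,26) for p in [(219,197),(326,447)]];v=E[0]-E[1];print(E,np.degrees(np.arctan2(v[1],v[0])))
E
```

```text
[array([692.2, 151. ]), array([692.9,  41.4]), array([614.1,  41.1]), array([611.6, 150.9])] [652.7  96.1]
0.36593522193126093 109.60223537866369
1.3043233525747533 109.82845715023043
0.07108653860321561 80.6000620347156
0.21813008641873566 78.80057106392056
[array([691.6, 151.8]), array([692.1,  -9.5])] 0.17760569125444042
[array([691.6, 151.8]), array([594.5, 150.3])] 0.8850343326782192
```

Tile measures square: centre (652.7,96.1) against home at about (652.4,96.4), with both edges on the rails. Returning the pusher to where it stood in the tray.

>>> arm_command:
  delta_pos:
    - [0.3, -1.6, 0.3]
    - [0.7, -3.3, 0.3]
    - [0.7, -3.4, 0.3]
    - [0.7, -3.4, 0.3]
    - [0.7, -3.4, 0]
    - [0.7, -3.4, 0]
    - [0.7, -3.4, 0]
    - [0.7, -3.4, 0]
    - [0.7, -3.4, 0]
    - [0.7, -3.4, 0]
    - [0.6, -3.0, 0]
    - [0.2, -1.5, 0]
  spin: [0, 0, 0, 0, 0, 0, 0, 0, 0, 0, 0, 0]
  grip: [-1, -1, -1, -1, -1, -1, -1, -1, -1, -1, -1, -1]

```text
t: 22.5
eef_pos: [616.8, -321.5, 225.0]
tool_rot: [0.002, 0.983, -0.182, 0.0]
force: [0.0, 0.2, -1.3]
gripper_width: 0.255
```

>>> arm_command:
  delta_pos:
    - [0, 0, 0]
    - [0, 0, 0]
    - [0, 0, 0]
  spin: [0, 0, 0]
  grip: [-1, -1, -1]

```text
t: 22.8
eef_pos: [618.7, -312.5, 225.2]
tool_rot: [-0.001, 0.984, -0.177, -0.0]
force: [0.7, 0.3, -0.9]
gripper_width: 0.259
```

```bash
python3 look.py w27
```

```text
[ 0.69  0.26 -0.91] [ 0.045 -0.023 -0.003] [ 618.7 -312.5  225.2] 22.8
```

View pics/w27.png

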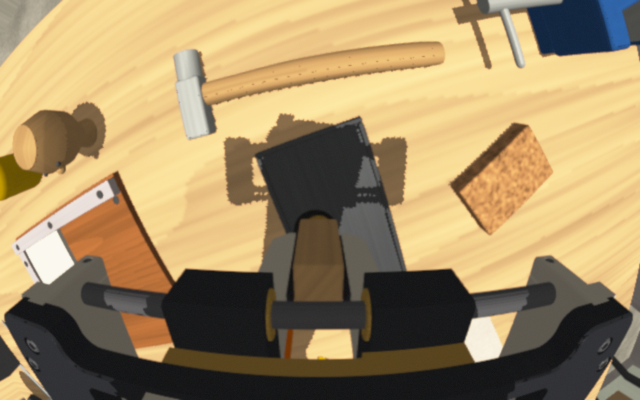

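>>> arm_command:
  delta_pos:
    - [0, -0.35, -1]
    - [0, 0, -2]
    - [0, 0, -2.5]
    - [0, 0, -1.5]
    - [0, 0, -0.8]
    - [0, 0, -0.5]
    - [0, 0, -0.2]
    - [0, 0, -0.1]
    - [0, 0, -0.1]
    - [0, 0, -0.1]
    - [0, 0, -0.1]
    - [0, 0, -0.1]
  spin: [0, 0, 0, 0, 0, 0, 0, 0, 0, 0, 0, 0]
  grip: [-1, -1, -1, -1, -1, -1, -1, -1, -1, -1, -1, -1]

```text
t: 24.05
eef_pos: [618.2, -318.6, 135.4]
tool_rot: [0.0, 0.984, -0.179, 0.0]
force: [-0.4, -0.6, -1.2]
gripper_width: 0.253
```

```bash
python3 look.py w28
```

```text
[-0.37 -0.55 -1.18] [ 0.042  0.028 -0.006] [ 618.2 -318.6  135.4] 24.05
```

>>> arm_command:
  delta_pos:
    - [0, 0, -0.05]
    - [0, 0, -0.05]
    - [0, 0, -0.05]
    - [0, 0, 0]
  spin: [0, 0, 0, 0]
  grip: [-1, -1, -1, -1]

```text
t: 24.5
eef_pos: [618.1, -318.5, 133.6]
tool_rot: [-0.0, 0.984, -0.179, -0.0]
force: [-0.6, -0.4, -0.8]
gripper_width: 0.259
```

```bash
python3 look.py w29
```

```text
[-0.57 -0.39 -0.75] [0.036 0.05  0.036] [ 618.1 -318.5  133.6] 24.5
```

>>> arm_command:
  delta_pos:
    - [0, 0, -0.05]
    - [0, 0, 0]
  spin: [0, 0]
  grip: [-1, -1]

```text
t: 24.75
eef_pos: [618.2, -318.6, 133.5]
tool_rot: [-0.0, 0.984, -0.179, 0.0]
force: [-0.3, 0.5, 0.1]
gripper_width: 0.255
```

```bash
python3 look.py w30
```

```text
[-0.26  0.52  0.15] [ 0.078  0.115 -0.025] [ 618.2 -318.6  133.5] 24.75
```

Weight is off the wrist and z has stalled, so the foot is on the floor. Releasing.

>>> arm_command:
  delta_pos:
    - [0, 0, 0]
    - [0, 0, 0]
    - [0, 0, 0]
    - [0, 0, 0]
    - [0, 0, 0]
    - [0, 0, 0]
  spin: [0, 0, 0, 0, 0, 0]
  grip: [-0.42, -0.35, -0.2, 0, 0.1, 0.1]

```text
t: 25.4
eef_pos: [618.2, -318.6, 133.2]
tool_rot: [-0.0, 0.984, -0.179, 0.0]
force: [0.0, 0.3, -0.5]
gripper_width: 0.543
```

>>> arm_command:
  delta_pos:
    - [0, 0, 0.5]
    - [0, 0, 1.5]
    - [0, 0, 2]
    - [0, 0, 2]
    - [0, 0, 2]
    - [0, 0, 2]
    - [0, 0, 2]
    - [-2, 0, 2]
    - [-2, 0, 1]
    - [-2, 0, 0]
    - [0, 0, 0]
    - [0, 0, 0]
  spin: [0, 0, 0, 0, 0, 0, 0, 0, 0, 0, 0, 0]
  grip: [0.1, 0.1, 0.1, 0.1, 0.1, 0.1, 0.1, 0.1, 0.1, 0.1, 0.1, 0.1]

```text
t: 26.6
eef_pos: [558.6, -318.6, 284.5]
tool_rot: [0.0, 0.984, -0.179, 0.001]
force: [0.2, -0.3, 0.1]
gripper_width: 0.55
```

```bash
python3 look.py w31; python3 - <<'E'
from h import *
d=save('scene','s31'); save('top','t31')
a=cv2.resize(d['image'][150:310,190:440],None,fx=3.2,fy=3.2,interpolation=cv2.INTER_CUBIC);cv2.imwrite('pics/s31c.png',a)
E
```

```text
[ 0.15 -0.35  0.07] [ 0.09  -0.013  0.043] [ 558.6 -318.6  284.5] 26.6
```

View pics/w31.png

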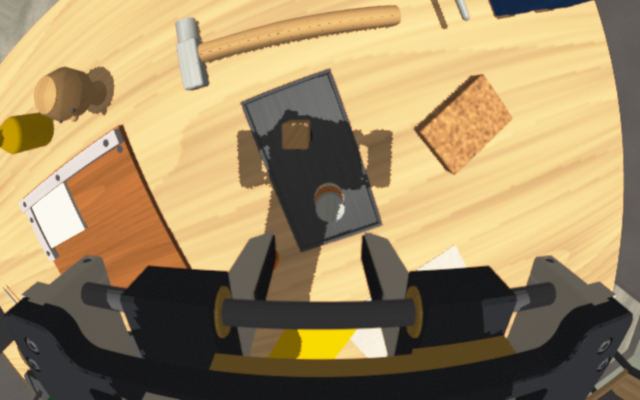

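View pics/s31c.png

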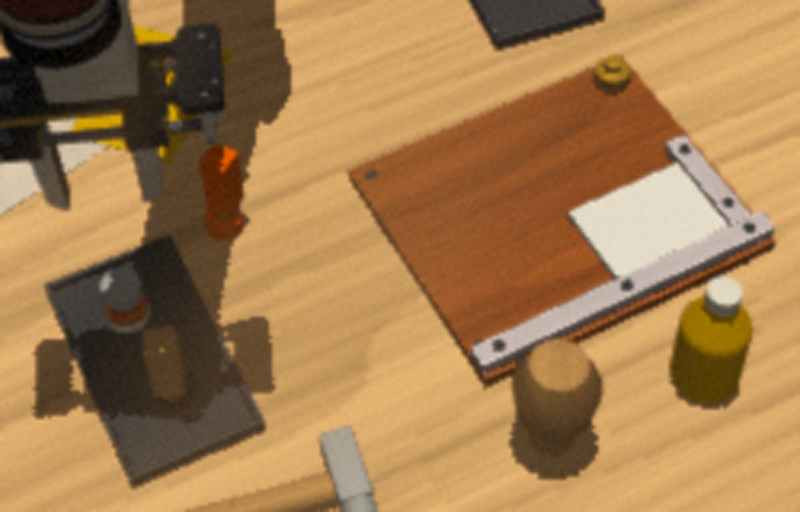

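View pics/t31.png

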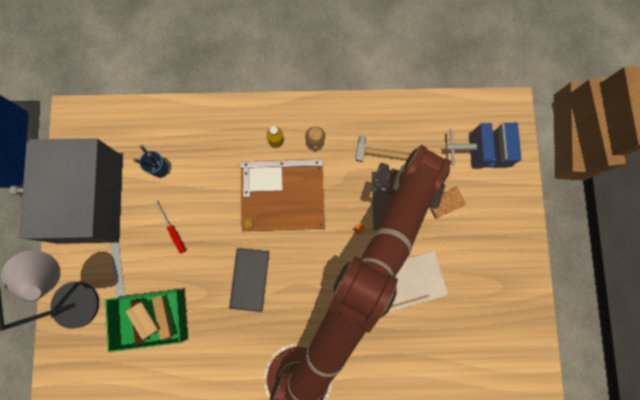

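The tile is square in the corner at scene crop (650,215), the pusher stands upright in the tray at (163,365), and the bystanders are unmoved. Handing in.

```bash
python3 - <<'E'
from h import *
print(finish_job())
E
```

```text
the job is handed in; nothing more can be done
None
```

The tile is pressed home in the corner of the jig, the pusher is back in the tray, and I handed the job in at about 27 s. `finish_job` reports no verdict.

- **Long fence:** I took the wooden pusher from the right-hand tray and pushed the tile in +x. The left corner touched first, then the tile turned flush. I held it about 0.7 s at a measured 5–6.5 N. The tile's edges measured 0.5–0.8° against the fence's 0.7°.
- **End stop:** I pushed the tile along the fence onto the stop and held it about 0.7 s at a measured 5–6 N.
- **Tile position:** After both presses, the wrist camera put the tile centre at about (652.7, 96.1) mm. Home is at about (652.4, 96.4) mm. There was no visible gap at either rail.
- **Angle readings:** They disagreed by about 1° between edges, which is the limit of my pixel reading and wider than the judged 0.02 rad can be resolved. Squareness therefore rests mainly on the visible flush contact and the tile stopping firmly under force.
- **Pusher:** It stands upright close to where it started. I lowered it until the force reading showed it resting on the floor and the height stopped changing.
- **Bystanders:** In the final pictures none has visibly moved. The robot's arm hid part of the sanding block and hammer in the top view, but the wrist view showed both in place.

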